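Zero the covered bench balance and shut its draught lid

ROBOT

A 6-joint arm with a two-finger parallel gripper is mounted at the origin on a cart in front of the work surface, level with it; the furniture and walls round the work are solid. World frame = base frame: x ahead of the robot, y to its left, z up, the work surface at z = 0. Lengths are in m, angles in degrees, forces in N, time in s.
With the tool pointing down it reaches from about 0.4 to 0.825 m from the base axis. Payload 7 kg.
Tool frame: the origin (TCP) lies midway between the tips of the shut fingers; the grasp point (between the pads) lies 19 mm behind it; y points along the fingers, z is the direction in which the jaws open and shut, and the axes are right-handed (so a half turn about y gives the same grasp; the last joint's range is limited). The gripper opens to 88 mm and grips with 3 to 60 N. Pads are 19 mm wide; open, the fingers measure 130 mm over their backs; the gripper's body (78 mm by 193 mm) begins 47 mm behind the grasp point.
Start: joints at [-57.92, 20.546, 0.682, 0, -70.136, -16.507], TCP at [0.181, -0.65, 0.227] pointing down, gripper open.
Joint ranges: [-176.03, 176.03], [-82.01, 121.73], [-58.28, 71.71], [-173.87, 95.51], [-174.79, -0.11], [-173.66, 173.66]. Speed limits (degrees/s): [136.94, 136.94, 172.46, 180, 180, 180].

INTERFACE

Orientations are given as [roll, pitch, yaw] about the fixed x, y, z axes, in that order (R = Rz(yaw) Ry(pitch) Rx(roll)).
In Python, from plant import ctrl gives the robot as it stands.
- The arm moves only by the tool step_arm, never from a script. Its argument "rows" is a list that holds one entry, the list of rows, each a list of 7 numbers: the gripper command: -1 is shut, 1 is fully open, values between are in proportion, then the shift along the world's x, y, z in cm, then the turn, a rotation vector about the world's x, y, z in degrees. In form: [[[fingers, tx, ty, tz, rx, ry, rz], ...]]. A call has 1 to 12 rows; each row shifts and turns the commanded pose from where the row before left it; what a row does not reach is not made up. A row lasts 1/8 s, in which the tool goes at most 62.5 mm and 10.7 degrees, less where a joint would pass 70% of its speed; a pose out of reach is approached as far as the arm can. A call is refused whole if a number of a shift passes 6.25 or a number of a turn 10.7, either way. A call with a gripper value outside its range is refused whole. The fingers move at their own pace and stop on an object; the grip force is fixed at half the most. Time passes only in rows, so rows that do not move let the fingers close. It gives the time, the measured TCP pose, the force and the opening at its end, in the units of the state.
- ctrl.get_obs(): the state, without advancing time (a new reading comes with each control period).
- ctrl.snapshot(name): name is "scene" or "top" or "wrist"; returns the picture (420x560x3 uint8, blue, green, red); there is no depth.
- ctrl.camera_params(name): a dict with "vertical_fov" (degrees; the focal length in pixels is half the picture's height over the tangent of half this angle, whatever the lens; pixels are square), "cx", "cy" (the principal point, pixels), "rvec" (rotation vector, rad) and "tvec" (3), from world to camera coordinates, as OpenCV has them. Camera axes: x right, y down, z forward; pixel columns grow to the right and rows downward; lengths in m; the calibration is good to about 2 mm. A picture is of the moment at which its call begins: read the wrist's pose just before it. camera_params takes no time and is no camera call; for the wrist camera it gives the pose at the moment of the call.
- ctrl.close_job(): hands the job in, once; it reports no verdict.
The state is a dict: "clock": time; "joint_pos": joint angles; "qvel": joint speeds; "tau": joint torques, N m; "tool_pos": TCP position; "orientation": TCP orientation; "force": force on the tool from outside, world axes, zero at the start; "moment": the same for the moment, N m; "opening": finger opening in m.
Only numpy, scipy, OpenCV 4.12 (cv2) and the standard library are available. Lean on these libraries where they do the work, as an engineer would, in place of code of your own. Each camera call takes 0.05 s, during which the arm holds its last target. There are 200 camera calls.

TASK

Get the bench balance ready for weighing: turn its tare knob until the dial pointer stands on the zero mark, then break the locked lid stay by pushing in its knuckle and lower the glazed lid gently until it is fully shut, without letting it drop. Leave the pointer on zero, let go of everything, and do not disturb the tools lying round the balance.

Things in the scene. Friction and masses are not known exactly. Their poses are not given: they have to be found in the camera images.
- balance: covered bench balance, fixed: grey metal case 180 mm deep (x), 250 mm wide (y), rim rising from 46 mm at the front to 119 mm at the rear; origin under its middle on the table, x to its rear, y to its left. Inside at the front a panel slopes up to the rear at 30 deg, dial left, tare knob right; behind it the pan. The open lid overhangs the panel: tilt the hand and come from the front
- dial (a point): middle of the dial window on the sloping panel: white face 126 mm wide, 84 mm up the slope, black ticks on an arc, a clear pane over it. The zero mark is the longest and thickest tick, at the top middle of the arc
- pointer (a joint): angle of the dial's black pointer (54 mm long, behind the pane), rad: 0 = on the zero mark, positive = clockwise (to the right) as seen from the front. One division is 0.131 rad. It starts 0.4 to 0.85 rad to the right. It is geared to the tare knob: it turns the same way, half as far, without backlash
- knob_grip (a point): on the tare knob's axis at the height to grip, 22 mm above the panel. Black fluted round knob, 44 mm across, 28 mm tall, square on the panel: its axis leans 30 deg from vertical to the balance's front, in its x-z plane. The panel is free for 43 mm round the axis. Turns 2.6 rad either way from zero against light friction (0.05 N m) and stays where it is left
- lid_hinge (a point): middle of the lid's hinge line, which runs along the balance's y axis at the top of the rear wall, 90 mm behind the balance's origin and 119 mm up
- lid (a joint): angle by which the lid has been lowered, rad: 0 = open (leaning to the front, 62 deg above level), 1.467 = fully shut on the rim (22 deg below level). With the stay broken the stiff hinge still holds the lid up by itself to about 0.2 rad; lower than that it must be held or it falls shut
- lid_handle (a point): middle of the lid's handle: level round steel bar along the balance's y axis, 12 mm thick, 108 mm long, on two posts 42 mm either side of the middle, 36 mm beyond the lid's front edge and 235 mm from the hinge line. Open, it is the lid's top: 335 mm up, over the balance's origin; shut, 135 mm in front of it, 50 mm up. Lid: 250 x 198 x 20 mm, clear pane, 0.42 kg
- knuckle_boss (a point): centre of the dark round boss on the stay's knuckle: cylinder 18 mm across, 22 mm long along the balance's y axis, on the balance's right side (144 mm right of its middle, 11 mm behind it, 134 mm up at the start). Push it to the rear and down, square to the links. 25 mm of push folds the stay to about 0.7 rad and lowers the lid about 0.07 rad
- knuckle (a joint): fold of the stay at its knuckle, rad: 0 = locked, a little past straight (straight is 0.175). It grows as the boss is pushed to the rear and down with about 3 to 6 N. Locked, the lid cannot be lowered; from 0.35 on the stay is broken and folds by itself as the lid is lowered, to about 2.75 when shut
- stay_foot (a point): lower rivet of the lid stay, on the case's right wall. The stay is two flat steel links, 12 mm wide and 78 mm long each, from here to the lid's right edge; locked they stand nearly in line, slanting up to the rear at about 60 deg, with the knuckle between them
- loupe: bystander: black eye loupe, a cup 41 mm across and 34 mm tall, right of the balance; origin under its middle
- dividers: bystander: steel spring dividers lying flat, 128 x 84 x 9 mm, left of the balance; origin under the middle
- hammer: bystander: chasing hammer lying flat, 249 mm long, 38 mm tall, in front of the balance to its right; origin under the middle

How it is judged:
By the outcome, as a careful person would: the job done as asked, in the order asked, and still so for the second after the job is handed in, with the robot touching nothing.
It also fails if it takes over 72 s, if anything falls off the work surface, if the arm or the gripper's body presses on something with over 40 N, if the wrist force passes 120 N, or if a joint passes its speed limit or range.

## Working session

There is one attempt and no reset: what is moved stays moved. The work goes in short steps, Python scripts to look and compute and a tool call to move; the robot and the scene stay as the last step left them, time stands still between calls to the robot, and variables do not carry over. Pictures are saved under pics/ and viewed, about 8 in all and at most 12, crops included, and the job is handed in when it is done.

Besides the shell and the picture viewer there is one more tool, called after "Call:" in YAML: its name, and indented under it one key for each argument. step_arm: Moves the arm, as the interface text tells. Its arguments: {"type":"object","properties":{"rows":{"type":"array"}},"required":["rows"]}

```bash
ls; mkdir -p pics; python3 - <<'E'
from plant import ctrl
import cv2
print(ctrl.get_obs())
for n in ("scene","top"):
    cv2.imwrite(f"pics/{n}0.png",ctrl.snapshot(n)); print(n,ctrl.camera_params(n))
E
```

```text
pics
{'clock': 0.0, 'joint_pos': array([-5.79206707e+01,  2.05952879e+01,  6.33397560e-01, -1.98179982e-02,
       -7.01363972e+01, -1.65077372e+01]), 'qvel': array([-0.01916721,  0.14909356,  0.03778594, -0.02910061,  0.04761537,
        0.03287083]), 'tau': array([-5.36384887e-04, -5.82721031e+01,  2.93068510e+01,  6.99753553e+00,
        6.93037538e-03, -1.14324419e-04]), 'tool_pos': array([ 0.18104585, -0.64975374,  0.2255773 ]), 'orientation': array([-8.99004697e+01,  1.00686808e-02,  1.55648510e+01]), 'force': array([ 0.05124649, -0.45289413,  1.04496008]), 'moment': array([0.00678264, 0.00915241, 0.04210995]), 'opening': 0.08778101238550945}
scene {'vertical_fov': 55.504610647329066, 'cx': 277.8342759813692, 'cy': 211.35320505578517, 'rvec': array([ 0.87555468, -2.23237244,  1.32675222]), 'tvec': array([0.4438843 , 0.34147092, 0.74739362])}
top {'vertical_fov': 43.27607009104646, 'cx': 287.8759539124282, 'cy': 202.93739013284403, 'rvec': array([ 2.1157321 , -2.14491839,  0.18234443]), 'tvec': array([0.05597375, 0.6162084 , 1.47944736])}
```

View pics/scene0.png

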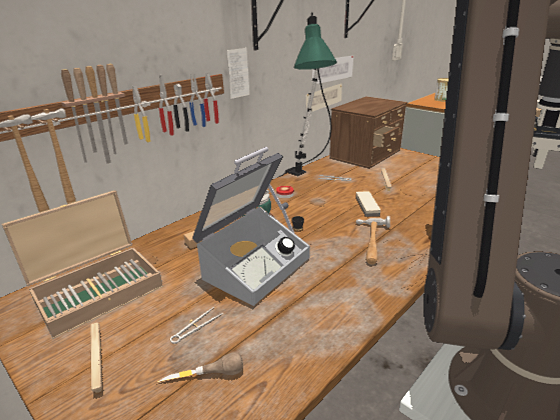

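View pics/top0.png

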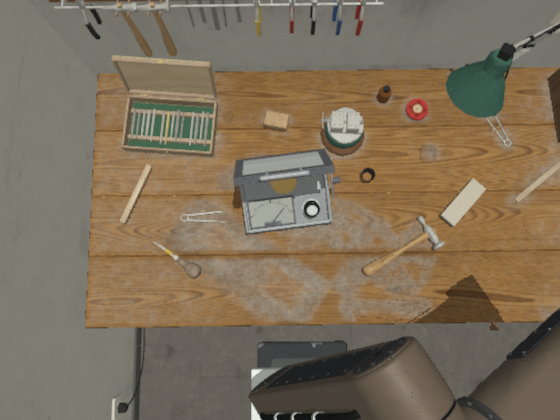

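```bash
python3 - <<'E'
import cv2
t=cv2.imread("pics/top0.png");s=cv2.imread("pics/scene0.png")
cv2.imwrite("pics/tc.png",cv2.resize(t[142:240,222:352],None,fx=6,fy=6,interpolation=cv2.INTER_CUBIC))
cv2.imwrite("pics/sc.png",cv2.resize(s[142:312,190:340],None,fx=3.5,fy=3.5,interpolation=cv2.INTER_CUBIC))
E
```

```text
(no output)
```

View pics/tc.png

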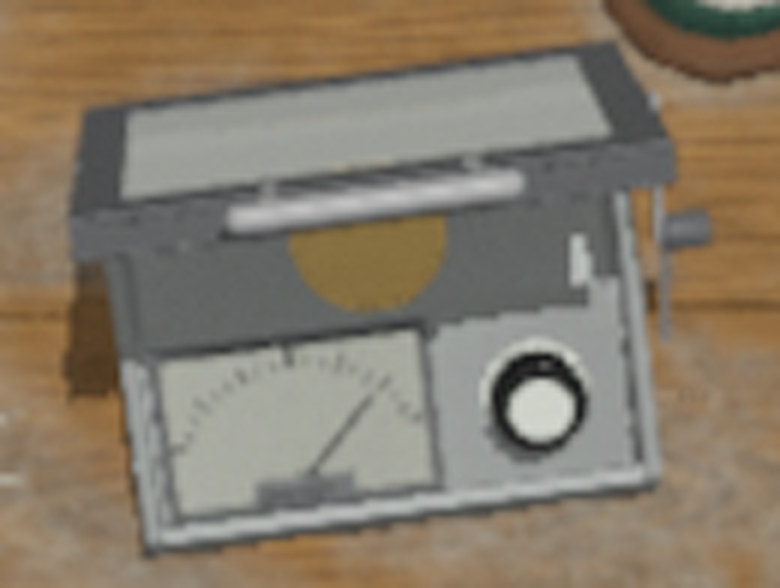

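View pics/sc.png

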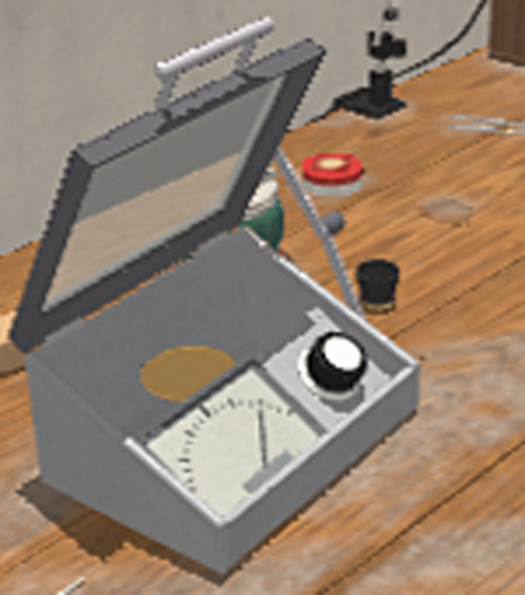

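```bash
cat > h.py <<'E'
import numpy as np, cv2
from scipy.optimize import least_squares
from scipy.spatial.transform import Rotation as R
from plant import ctrl
def K(p):
    f=210/np.tan(np.radians(p["vertical_fov"]/2)); return np.array([[f,0,p["cx"]],[0,f,p["cy"]],[0,0,1.]])
def proj(P,p): return cv2.projectPoints(np.atleast_2d(P).astype(float),p["rvec"],p["tvec"],K(p),None)[0].reshape(-1,2)
def ray(uv,p):
    Rm=cv2.Rodrigues(p["rvec"])[0]; d=Rm.T@np.linalg.inv(K(p))@np.array([*uv,1.]); return -Rm.T@p["tvec"], d/np.linalg.norm(d)
def tri(uvs,ps):
    A=np.zeros((3,3));b=np.zeros(3)
    for uv,p in zip(uvs,ps):
        c,d=ray(uv,p);M=np.eye(3)-np.outer(d,d);A+=M;b+=M@c
    return np.linalg.solve(A,b)
def plane(uv,p,q,n):
    c,d=ray(uv,p); return c+d*(n@(q-c))/(n@d)
E
python3 - <<'E'
from h import *
pt,ps=ctrl.camera_params("top"),ctrl.camera_params("scene")
T=lambda u,v:((u+.5)/6-.5+222,(v+.5)/6-.5+142)
S=lambda u,v:((u+.5)/3.5-.5+190,(v+.5)/3.5-.5+142)
L=[((0,.054,.335),pt,T(230,218)),((0,-.054,.335),pt,T(523,182)),((.011,-.144,.134),pt,T(688,229)),
((-.09,.125,.046),pt,T(148,548)),((-.09,-.125,.046),pt,T(658,488)),
((0,.054,.335),ps,S(160,70)),((0,-.054,.335),ps,S(270,25)),((.011,-.144,.134),ps,S(332,222)),
((-.09,.125,0),ps,S(223,580)),((-.09,.125,.046),ps,S(222,527)),((-.09,-.125,.046),ps,S(416,370))]
def W(x,P): return R.from_euler('z',x[2]).apply(P)+[x[0],x[1],0]
f=lambda x:np.concatenate([proj(W(x,np.array(P)),p)[0]-uv for P,p,uv in L])
r=least_squares(f,[.6,0,0],loss='soft_l1'); x=r.x
print(x[:2],np.degrees(x[2]));print(f(x).reshape(-1,2).round(1))
loc=lambda w:R.from_euler('z',-x[2]).apply(w-[x[0],x[1],0])
cap=tri([T(541,408),S(345,352)],[pt,ps]);print("cap",cap,loc(cap))
n_l=np.array([-.5,0,.866]); nw=W([0,0,x[2]],n_l)
q=cap-nw*.028
g=cap-nw*.006; print("grip",g,loc(g))
for nm,P in (("boss",(.011,-.144,.134)),("handle",(0,0,.335)),("hinge",(.09,0,.119))): print(nm,W(x,np.array(P)))
up=W([0,0,x[2]],np.array([.866,0,.5])); rt=W([0,0,x[2]],np.array([0,-1.,0]))
for cam,F,pts in ((pt,T,[(310,478),(372,398),(288,355)]),(ps,S,[(264,466),(262,406),(205,408)])):
    w=[plane(F(*a),cam,q,nw) for a in pts]
    for a in w[1:]:
        d=a-w[0]; print("ang",np.arctan2(d@rt,d@up),np.linalg.norm(d),loc(w[0]))
E
```

```text
[0.63685707 0.05482189] 6.476345463749201
[[ 1.9 -0.7]
 [-1.9 -0.3]
 [ 0.   0.7]
 [-0.1 -0.4]
 [ 0.8 -1.3]
 [ 0.8  0.7]
 [-1.   0.3]
 [ 0.2  1.4]
 [ 0.2  1. ]
 [-0.5  1.3]
 [ 1.7 -1.1]]
cap [ 0.59233568 -0.02078837  0.07462184] [-0.05276558 -0.07010606  0.07462184]
grip [ 0.59531654 -0.02044999  0.06942584] [-0.04976558 -0.07010606  0.06942584]
boss [ 0.66402906 -0.08701845  0.134     ]
handle [0.63685707 0.05482189 0.335     ]
hinge [0.72628273 0.06497326 0.119     ]
ang 0.7496273620911269 0.05078376505143213 [-0.06574782  0.04375491  0.03479518]
ang -0.043648110223933716 0.06442228333281007 [-0.06574782  0.04375491  0.03479518]
ang 0.807141450942469 0.053490036440609096 [-0.06128278  0.04232545  0.03737315]
ang -0.025912415034287598 0.061733239380166144 [-0.06128278  0.04232545  0.03737315]
```

```bash
cat >> h.py <<'E'
X=np.array([0.63686,0.05482]); YAW=6.476
BAL=R.from_euler('z',YAW,degrees=True)
W=lambda P:BAL.apply(P)+[X[0],X[1],0]
loc=lambda w:BAL.inv().apply(np.asarray(w)-[X[0],X[1],0])
N=BAL.apply([-.5,0,.8660254])
GRIP=np.array([0.5953,-0.0205,0.0694])
def knobR(a): # hand square on panel, jaws along balance y, turned by a deg about panel normal
    return R.from_rotvec(np.radians(a)*N)*BAL*R.from_euler('xyz',[-90,-30,0],degrees=True)
def cur():
    o=ctrl.get_obs(); return o,np.array(o["tool_pos"]),R.from_euler('xyz',o["orientation"],degrees=True)
def go(tcp,Rt):
    o,p,Rc=cur(); d=(np.asarray(tcp)-p)*100; v=np.degrees((Rt*Rc.inv()).as_rotvec())
    print("shift cm",d.round(2),"turn",v.round(2),"rows>=",round(max(np.linalg.norm(d)/6.25,np.linalg.norm(v)/10.7),1))
E
python3 - <<'E'
from h import *
print(cur()[2].as_matrix().round(2))
go(GRIP+.061*N,knobR(-48)); go(GRIP+.061*N,knobR(0)); print(GRIP+.061*N)
E
```

```text
[[ 0.96 -0.   -0.27]
 [ 0.27  0.    0.96]
 [-0.   -1.    0.  ]]
shift cm [ 38.39  62.58 -10.35] turn [ 17.85 -25.58 -55.76] rows>= 11.9
shift cm [ 38.39  62.58 -10.35] turn [  5.66 -29.5   -8.9 ] rows>= 11.9
[ 0.56499461 -0.02394     0.12222755]
```

Call:
step_arm:
  rows:
    - [[1,4,4.4,0.3,1.49,-2.13,-4.65],[1,4,4.4,0.3,1.49,-2.13,-4.65],[1,4,4.4,0.3,1.49,-2.13,-4.65],[1,4,4.4,0.3,1.49,-2.13,-4.65],[1,4,4.4,0.3,1.49,-2.13,-4.65],[1,4,4.4,0.3,1.49,-2.13,-4.65],[1,1.4,5.6,0,1.49,-2.13,-4.65],[1,1.4,5.6,0,1.49,-2.13,-4.65],[1,1.4,5.6,0,1.49,-2.13,-4.65],[0.4,1.4,5.6,0,1.49,-2.13,-4.65],[0.4,1.4,5.6,0,1.49,-2.13,-4.65],[0.4,1.4,5.6,0,1.49,-2.13,-4.65]]

```text
clock: 1.6
tool_pos: [0.4952, -0.095, 0.244]
orientation: [-69.5, -19.2, -41.9]
force: [-0.3, -1.3, -0.1]
opening: 0.0641
```

```bash
python3 - <<'E'
from h import *
o=cur()[0]; print(o["clock"],o["joint_pos"].round(1),o["opening"],o["force"])
p=ctrl.camera_params("wrist");cv2.imwrite("pics/w1.png",ctrl.snapshot("wrist")); np.save("w1.npy",p,allow_pickle=True)
go(GRIP+.061*N,knobR(-48)); print(proj(GRIP+.006*N,p), proj(GRIP-.022*N,p))
E
```

```text
1.6 [  14.2  -12.8  -41.9    6.3  -33.5 -147. ] 0.06413935546326226 [-0.28830321 -1.31914981 -0.1138597 ]
shift cm [  6.97   6.88 -12.13] turn [ 1.39 -1.99 -2.35] rows>= 2.5
[[332.36652163 144.93606371]] [[329.20184689 142.11543917]]
```

View pics/w1.png

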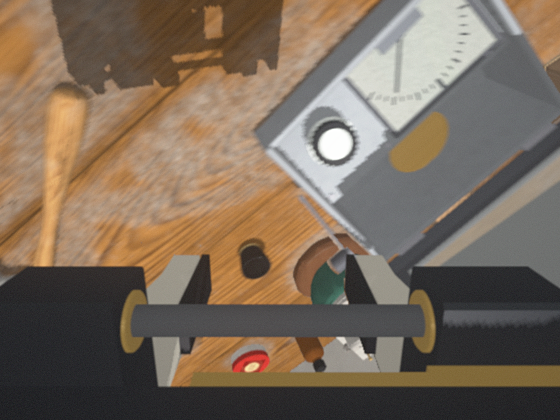

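Call:
step_arm:
  rows:
    - [[0.4,2.3,2.3,-3.0,0.46,-0.66,-0.78],[0.4,2.3,2.3,-3.0,0.46,-0.66,-0.78],[0.4,2.3,2.3,-3.0,0.46,-0.66,-0.78],[0.4,0,0,-3.0,0,0,0],[0.4,0,0,0,0,0,0]]

```text
clock: 2.28
tool_pos: [0.5657, -0.0389, 0.131]
orientation: [-67.5, -17.9, -44.0]
force: [0.2, -1.1, -1.0]
opening: 0.0615
```

```bash
python3 - <<'E'
from h import *
o=cur()[0]; print(o["clock"],o["joint_pos"].round(1),o["opening"],o["force"])
p=ctrl.camera_params("wrist");im=ctrl.snapshot("wrist");cv2.imwrite("pics/w2.png",im)
go(GRIP+.061*N,knobR(-48)); e=proj(GRIP+.006*N,p)[0];print(e)
m=(im.min(2)>215).astype(np.uint8)
n,l,st,c=cv2.connectedComponentsWithStats(m)
for i in range(1,n):
    if st[i,4]>300: print(st[i],c[i])
E
```

```text
2.275 [  15.3    2.3  -54.3   28.7   -5.7 -173.6] 0.0614803647524921 [ 0.2109983  -1.13626212 -0.9655679 ]
shift cm [-0.15  1.47 -1.05] turn [-0.75 -1.5  -1.32] rows>= 0.3
[288.96376347 209.76305241]
[ 341  128   63   51 1117] [373.88809311 151.83527305]
[306 163  47  76 664] [325.95481928 199.02259036]
[ 267  188   47   43 1545] [289.83624595 209.68543689]
```

View pics/w2.png

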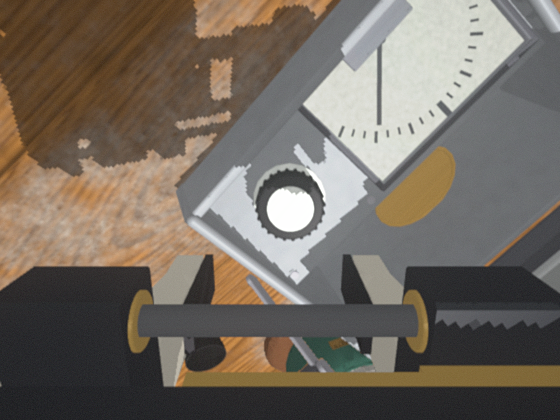

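```bash
cat > kin.py <<'E'
from h import *
import itertools
D=[([-57.92067,20.5953,.6334,-.0198,-70.1364,-16.5077],[.18105,-.64975,.22558],[-89.9,.01,15.565]),
([14.2,-12.8,-41.9,6.3,-33.5,-147],[.4952,-.095,.244],[-69.5,-19.2,-41.9]),
([15.3,2.3,-54.3,28.7,-5.7,-173.6],[.5657,-.0389,.131],[-67.5,-17.9,-44.0])]
E=lambda a,d:R.from_euler(a,d,degrees=True)
def fk(q,g,s4=1,s6=1):
    a1,d1,L1,a3,L2,Lt=g; r=E('z',q[0]); p=r.apply([a1,0,d1])
    r=r*E('y',q[1]); p=p+r.apply([0,0,L1]); r=r*E('y',-q[2]); p=p+r.apply([L2,0,a3])
    r=r*E('x',s4*q[3])*E('y',-q[4]); p=p+r.apply([Lt,0,0]); r=r*E('x',s6*q[5])
    return p,r
E
python3 - <<'E'
from kin import *
for s4,s6 in itertools.product((1,-1),(1,-1)):
    f=lambda g:np.concatenate([fk(q,g,s4,s6)[0]-p for q,p,o in D]+[.01*(np.array(g)-[0,.35,.4,0,.4,.2])])
    r=least_squares(f,[0,.35,.4,0,.4,.2]); 
    C=[(fk(q,r.x,s4,s6)[1].inv()*E('xyz',o)) for q,p,o in D]
    print(s4,s6,r.x.round(3),np.abs(f(r.x)[:9]).max().round(4),[np.degrees((C[0].inv()*c).magnitude()).round(1) for c in C]); print(C[0].as_matrix().round(2).tolist())
E
```

```text
1 1 [ 1.414 -1.307 -0.952  0.476 -0.635 -1.849] 0.1633 [np.float64(0.0), np.float64(109.7), np.float64(103.1)]
[[-0.0, 1.0, -0.0], [0.84, 0.0, 0.55], [0.55, 0.0, -0.84]]
1 -1 [ 1.414 -1.307 -0.952  0.476 -0.635 -1.849] 0.1633 [np.float64(0.0), np.float64(12.6), np.float64(57.4)]
[[-0.0, 1.0, -0.0], [1.0, 0.0, 0.0], [0.0, -0.0, -1.0]]
-1 1 [-0.954  1.237  1.89  -0.296  1.106  2.198] 0.1627 [np.float64(0.0), np.float64(99.0), np.float64(45.8)]
[[-0.0, 1.0, -0.0], [0.84, 0.0, 0.54], [0.54, -0.0, -0.84]]
-1 -1 [-0.954  1.237  1.89  -0.296  1.106  2.198] 0.1627 [np.float64(0.0), np.float64(0.0), np.float64(0.1)]
[[-0.0, 1.0, -0.0], [1.0, 0.0, -0.0], [-0.0, -0.0, -1.0]]
```

```bash
cat >> kin.py <<'E'
def fk(q,g):
    a1,d1,L1,a3,L2,Lt,b=g[:7]; r=E('z',q[0]); p=r.apply([a1,b,d1])
    r=r*E('y',q[1]); p=p+r.apply([0,0,L1]); r=r*E('y',-q[2]); p=p+r.apply([L2,0,a3])
    r=r*E('x',-q[3])*E('y',-q[4]); p=p+r.apply([Lt,0,0]); r=r*E('x',-q[5])
    return p,r*R.from_matrix([[0,1,0],[1,0,0],[0,0,-1.]])
def fit(D):
    x0=np.array([0,.35,.4,0,.4,.25,-.19])
    f=lambda g:np.concatenate([fk(q,g)[0]-p for q,p,o in D]+[.003*(g-x0)])
    r=least_squares(f,x0); return r.x,f(r.x)[:3*len(D)]
LO=[-176.03,-82.01,-58.28,-173.87,-174.79,-173.66];HI=[176.03,121.73,71.71,95.51,-.11,173.66]
def ik(p,Rt,g,q0):
    def f(q):
        a,b=fk(q,g); return np.concatenate([(a-p)*10,(b*Rt.inv()).as_rotvec(),.0005*(q-q0)/57])
    r=least_squares(f,np.clip(q0,np.array(LO)+.01,np.array(HI)-.01),bounds=(LO,HI)); a,b=fk(r.x,g)
    return r.x,np.linalg.norm(a-p)*1000,np.degrees((b*Rt.inv()).magnitude())
E
python3 - <<'E'
from kin import *
g,e=fit(D);print(g.round(3),(e*1000).round(1))
o,p,r=cur(); print(p,o["orientation"],o["joint_pos"])
q0=np.array([12,10,-50,-10,-20,20.])
for a in (-48,0,45,132):
  for h in (.061,0.0):
    for t in (0,12):
      Rt=knobR(a)
      if t: Rt=R.from_rotvec(np.radians(t)*BAL.apply([0,1,0]))*Rt
      for a4 in (-10,):
        q,ep,eo=ik(GRIP+(h-.016)*N*(1) if h==0 else GRIP+h*N,Rt,g,np.array([12,10,-50,a4,-20,{-48:10,0:-90,45:-60,132:0}[a]])); print(a,h,t,q.round(1),ep.round(1),eo.round(2))
E
```

```text
[ 0.131  0.07   0.588  0.058  0.308  0.342 -0.185] [  5.7   3.6   2.   -2.1   7.5  -2.6   4.  -14.    0.6]
[ 0.56646677 -0.038598    0.13271455] [-67.32766024 -17.95398038 -44.07971659] [  15.27522894    2.19782981  -54.24132325   28.69823519   -5.76473791
 -173.60085175]
-48 0.061 0 [  18.     2.8  -55.3   25.8   -4.9 -173.7] 1.1 4.12
-48 0.061 12 [  19.2    5.5  -46.6   11.1  -20.6 -160.5] 0.0 0.0
-48 0.0 0 [  15.3   14.4  -58.3 -173.9   -9.3   28.2] 1.9 6.24
-48 0.0 12 [  17.9   15.1  -50.4   25.    -7.7 -173.7] 0.1 0.32
0 0.061 0 [  21.1    1.9  -57.5   71.    -7.3 -173.7] 0.4 1.04
0 0.061 12 [  19.2    5.5  -46.6   11.1  -20.6 -112.5] 0.0 0.0
0 0.0 0 [  17.7   14.1  -53.7   73.5   -3.1 -173.7] 3.4 8.56
0 0.0 12 [  18.1   15.   -50.7   28.4   -7.6 -129.3] 0.0 0.0
45 0.061 0 [  21.4    1.8  -58.3   81.4   -7.3 -139.4] 0.2 0.34
45 0.061 12 [ 19.2   5.5 -46.6  11.1 -20.6 -67.5] 0.0 0.0
45 0.0 0 [  19.8   13.7  -55.2   95.5   -6.4 -153. ] 3.1 7.59
45 0.0 12 [ 18.1  15.  -50.7  28.4  -7.6 -84.3] 0.0 0.0
132 0.061 0 [ 21.4   1.8 -58.3  81.4  -7.3 -52.4] 0.2 0.34
132 0.061 12 [ 19.2   5.5 -46.6  11.1 -20.6  19.5] 0.0 0.0
132 0.0 0 [ 19.8  13.7 -55.2  95.5  -6.4 -66. ] 3.1 7.59
132 0.0 12 [ 18.1  15.  -50.7  28.4  -7.6   2.7] 0.0 0.0
```

```bash
cat >> kin.py <<'E'
def HR(phi,t=12): return R.from_rotvec(np.radians(phi)*N)*R.from_rotvec(np.radians(t)*BAL.apply([0,1,0]))*knobR(0)
D[2]=([15.27522894,2.19782981,-54.24132325,28.69823519,-5.76473791,-173.60085175],[0.56646677,-0.038598,0.13271455],[-67.32766,-17.95398,-44.07972])
def fk(q,g):
    a1,d1,L1,a3,L2,Lt,b,w1,w2=g; r=E('z',q[0]); p=r.apply([a1,b,d1])
    r=r*E('y',q[1]); p=p+r.apply([0,0,L1]); r=r*E('y',-q[2]); p=p+r.apply([L2,0,a3])
    r=r*E('x',-q[3]); p=p+r.apply([0,w1,w2]);r=r*E('y',-q[4]); p=p+r.apply([Lt,0,0]); r=r*E('x',-q[5])
    return p,r*R.from_matrix([[0,1,0],[1,0,0],[0,0,-1.]])
def fit(D):
    x0=np.array([0,.35,.4,0,.4,.3,0,0,0])
    f=lambda g:np.concatenate([fk(q,g)[0]-p for q,p,o in D]+[.003*(g-x0)])
    r=least_squares(f,x0); return r.x,f(r.x)[:3*len(D)]
E
python3 - <<'E'
from kin import *
g,e=fit(D);print(g.round(3),(e*1000).round(1)); np.save("g.npy",g)
for h in (.061,-.015):
  for phi in (-38,0,52):
    for t in (8,12,16):
      best=min((ik(GRIP+h*N,HR(phi,t),g,np.array([12,10,-50,a4,-15,a6])) for a4 in(-90,0,60) for a6 in (-130,-60)),key=lambda s:s[1]+s[2])
      print(h,phi,t,best[0].round(1),best[1].round(1),best[2].round(1))
E
```

```text
[ 0.003  0.197  0.603 -0.     0.46   0.38  -0.006 -0.186  0.002] [-0. -0. -0. -0.  0.  0. -0. -0. -0.]
0.061 -38 8 [  16.9    5.1  -39.9   -1.9  -20.8 -135.5] 0.0 0.0
0.061 -38 12 [  13.8    6.9  -33.4   -9.9  -28.9 -125.6] 0.0 0.0
0.061 -38 16 [  10.9    8.8  -28.3  -14.5  -35.9 -119.4] 0.0 0.0
0.061 0 8 [  20.2    4.7  -46.2   16.4  -18.3 -118.4] 0.0 0.0
0.061 0 12 [  20.1    6.4  -40.3    9.5  -26.1 -111.5] 0.0 0.0
0.061 0 16 [  19.5    8.2  -35.5    5.8  -32.8 -107.5] 0.0 0.0
0.061 52 8 [  13.9    3.5  -58.3   58.8  -10.3 -103.6] 0.4 1.4
0.061 52 12 [  15.7    4.1  -58.1   62.   -14.6 -108.6] 0.0 0.0
0.061 52 16 [  21.3    5.4  -55.1   53.4  -21.6 -105.1] 0.0 0.0
-0.015 -38 8 [  15.9   14.7  -38.6   -5.   -12.7 -131.5] 0.0 0.0
-0.015 -38 12 [  12.9   15.8  -31.6  -13.7  -22.  -120.6] 0.0 0.0
-0.015 -38 16 [  10.2   17.3  -26.6  -17.8  -29.4 -114.9] 0.0 0.0
-0.015 0 8 [  13.9   13.9  -52.    38.8   -3.5 -135.7] 0.2 0.8
-0.015 0 12 [  18.6   15.3  -41.7   13.8  -15.8 -114.8] 0.0 0.0
-0.015 0 16 [  18.4   16.7  -35.7    7.1  -24.1 -108.1] 0.0 0.0
-0.015 52 8 [  -0.8   13.4  -56.7   95.5   -3.6 -127.5] 1.5 5.4
-0.015 52 12 [   1.8   13.7  -56.9   95.5   -7.9 -130.2] 0.8 3.0
-0.015 52 16 [   4.3   14.1  -57.    95.5  -11.9 -132.7] 0.1 0.4
```

```bash
cat >> kin.py <<'E'
try: G=np.load("g.npy")
except Exception: pass
def HR(phi,t=12,phi0=0): return R.from_rotvec(np.radians(phi)*N)*R.from_rotvec(np.radians(-phi0)*N)*R.from_rotvec(np.radians(t)*BAL.apply([0,1,0]))*knobR(phi0)
def tcp(h,Rt): return GRIP+h*N+.019*Rt.apply([0,1,0])
def path(L,q):
    for p,Rt in L:
        s=ik(p,Rt,G,q); q=s[0]; yield s
E
python3 - <<'E'
from kin import *
q0=ctrl.get_obs()["joint_pos"]; q0=np.array([14,7,-35,-8,-27,-126])
for t,f0 in ((12,0),(12,-20),(10,-20),(10,-30)):
    print(t,f0)
    L=[(tcp(.075,HR(-75,t,f0)),HR(-75,t,f0))]+[(tcp(.004,HR(a,t,f0)),HR(a,t,f0)) for a in (-75,-60,-45,-30,-15,0,15,25)]
    for s in path(L,q0): print(s[0].round(0),s[1].round(1),s[2].round(1))
E
```

```text
12 0
[   9.    7.  -32.  -24.  -26. -145.] 0.0 0.0
[   7.   15.  -29.  -32.  -22. -135.] 0.0 0.0
[   9.   16.  -30.  -25.  -22. -129.] 0.0 0.0
[  12.   16.  -31.  -17.  -22. -123.] 0.0 0.0
[  15.   16.  -34.   -9.  -21. -119.] 0.0 0.0
[  17.   15.  -37.    1.  -19. -115.] 0.0 0.0
[  19.   15.  -42.   14.  -15. -115.] 0.0 0.0
[  16.   14.  -51.   40.   -9. -124.] 0.0 0.0
[   2.   14.  -57.   85.   -4. -147.] 0.0 0.0
12 -20
[  11.    7.  -32.  -17.  -28. -154.] 0.0 0.0
[  10.   16.  -30.  -22.  -22. -147.] 0.0 0.0
[  13.   16.  -32.  -15.  -22. -142.] 0.0 0.0
[  15.   16.  -35.   -6.  -20. -137.] 0.0 0.0
[  18.   15.  -39.    5.  -18. -135.] 0.0 0.0
[  19.   15.  -45.   21.  -14. -137.] 0.0 0.0
[  11.   14.  -55.   60.   -6. -154.] 0.0 0.0
[  -1.   14.  -57.   96.   -4. -165.] 0.2 0.8
[   1.   14.  -57.   96.   -6. -156.] 0.6 2.1
10 -20
[  14.    6.  -35.  -13.  -24. -159.] 0.0 0.0
[  12.   15.  -33.  -19.  -18. -152.] 0.0 0.0
[  14.   15.  -35.  -11.  -17. -146.] 0.0 0.0
[  16.   15.  -38.   -2.  -16. -142.] 0.0 0.0
[  18.   15.  -42.   10.  -13. -140.] 0.0 0.0
[  15.   14.  -51.   38.   -6. -151.] 0.0 0.0
[  -1.   13.  -57.   91.   -1. -174.] 0.3 1.1
[  -2.   13.  -57.   96.   -3. -164.] 0.7 2.4
[  -0.   13.  -57.   96.   -5. -155.] 1.0 3.4
10 -30
[  15.    6.  -36.   -9.  -24. -164.] 0.0 0.0
[  14.   15.  -34.  -14.  -18. -158.] 0.0 0.0
[  16.   15.  -37.   -5.  -16. -153.] 0.0 0.0
[  18.   15.  -41.    5.  -14. -150.] 0.0 0.0
[  18.   14.  -47.   24.   -9. -154.] 0.0 0.0
[   6.   14.  -56.   68.   -2. -174.] 0.2 0.8
[   0.   13.  -57.   89.   -3. -174.] 0.6 2.0
[  -0.   13.  -57.   96.   -5. -165.] 1.0 3.4
[   0.   14.  -57.   96.   -6. -156.] 1.3 4.7
```

```bash
python3 - <<'E'
from kin import *
Rt=HR(-50); go(tcp(.075,Rt),Rt); print("down dir*7.1cm",(-7.1*N).round(2), "per-deg turn axis",N.round(4))
E
```

```text
shift cm [-0.17  1.77 -1.57] turn [7.07 7.4  1.44] rows>= 1.0
down dir*7.1cm [ 3.53  0.4  -6.15] per-deg turn axis [-0.4968 -0.0564  0.866 ]
```

Call:
step_arm:
  rows:
    - [[0.18,0,0.9,-0.5,3.5,3.7,0.7],[0.18,-0.2,0.9,-1.0,3.5,3.7,0.7],[0.18,0,0,0,0,0,0],[0.18,0,0,0,0,0,0]]

```text
clock: 2.82
tool_pos: [0.5707, -0.0513, 0.1275]
orientation: [-68.5, -13.1, -44.3]
force: [-1.5, -1.1, -0.6]
opening: 0.0515
```

```bash
python3 - <<'E'
from kin import *
o=cur()[0]; print(o["clock"],o["joint_pos"].round(1),o["opening"],o["force"])
Rt=HR(-50); go(tcp(.075,Rt),Rt); go(tcp(.004,Rt),Rt)
p=ctrl.camera_params("wrist");im=ctrl.snapshot("wrist");cv2.imwrite("pics/w3.png",im)
print(proj(GRIP+.006*N,p)[0])
m=(im.min(2)>215).astype(np.uint8)
n,l,st,c=cv2.connectedComponentsWithStats(m)
for i in range(1,n):
    if st[i,4]>300: print(st[i],c[i])
E
```

```text
2.825 [  13.8    5.2  -38.8   -2.4  -21.  -143.6] 0.05150440669790984 [-1.49525826 -1.10226835 -0.56166823]
shift cm [-0.6   3.04 -1.05] turn [4.56 3.08 1.89] rows>= 0.5
shift cm [ 2.93  3.44 -7.2 ] turn [4.56 3.08 1.89] rows>= 1.4
[302.26613201 201.3457586 ]
[  312    15   168   155 10631] [395.38303076  92.37644624]
[ 248  125  132  158 5013] [326.7283064  206.63335328]
[286 198  41  26 556] [309.21582734 211.71582734]
[203 217 117  87 476] [261.83613445 260.94747899]
```

Call:
step_arm:
  rows:
    - [[0.18,-0.3,1.5,-0.5,2.3,1.5,0.95],[0.18,-0.3,1.5,-0.5,2.3,1.6,0.95],[0.18,0,0,0,0,0,0],[0.18,0,0,0,0,0,0]]

```text
clock: 3.38
tool_pos: [0.5637, -0.0216, 0.1162]
orientation: [-67.3, -7.6, -42.6]
force: [-0.3, -1.1, 0.5]
opening: 0.0517
```

```bash
python3 - <<'E'
from kin import *
o=cur()[0]; print(o["clock"],o["joint_pos"].round(1),o["opening"],o["force"])
Rt=HR(-50); go(tcp(.075,Rt),Rt); go(tcp(.004,Rt),Rt)
p=ctrl.camera_params("wrist");im=ctrl.snapshot("wrist");cv2.imwrite("pics/w4.png",im)
print(proj(GRIP+.006*N,p)[0], proj(tcp(.004,Rt),p)[0])
E
```

```text
3.375 [  12.     7.2  -32.4  -15.   -28.4 -131.3] 0.05165868456614897 [-0.27344813 -1.05644748  0.49334733]
shift cm [0.1  0.07 0.08] turn [-0.02 -0.14 -0.  ] rows>= 0.0
shift cm [ 3.63  0.47 -6.07] turn [-0.02 -0.14 -0.  ] rows>= 1.1
[279.34109222 256.99008414] [279.24824159 244.37460541]
```

View pics/w4.png

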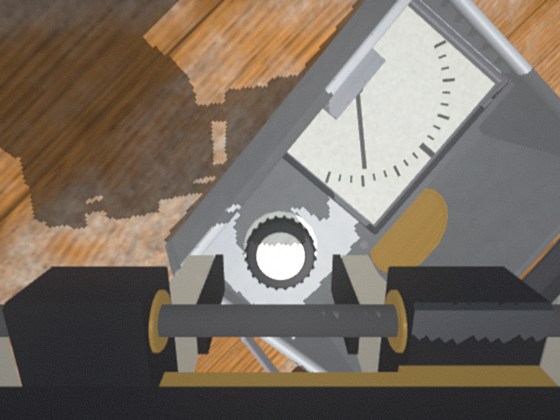

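Call:
step_arm:
  rows:
    - [[0.18,0.9,0.12,-1.5,0,0,0],[0.18,0.9,0.12,-1.5,0,0,0],[0.18,0.9,0.12,-1.5,0,0,0],[0.18,0.65,0.08,-1.1,0,0,0],[0.18,0.3,0.03,-0.5,0,0,0],[0.18,0,0,0,0,0,0]]

```text
clock: 4.18
tool_pos: [0.6016, -0.016, 0.0547]
orientation: [-67.3, -7.5, -42.6]
force: [2.8, -0.0, -0.7]
opening: 0.0518
```

```bash
python3 - <<'E'
from kin import *
o=cur()[0]; print(o["clock"],o["joint_pos"].round(1),o["opening"],o["force"])
Rt=HR(-50); go(tcp(.004,Rt),Rt)
# pointer from w4 (camera pose computed from hand-fixed transform): store hand->cam
p=ctrl.camera_params("wrist"); _,pp,Rc=cur()
Rw=R.from_rotvec(p["rvec"]); Rch=Rw*Rc; tch=p["tvec"]+Rw.apply(pp); print(Rch.as_rotvec(),tch)
E
```

```text
4.175 [  11.    15.9  -29.7  -19.8  -22.9 -125.2] 0.051833335232391836 [ 2.78322973 -0.03952361 -0.7008917 ]
shift cm [-0.16 -0.09  0.08] turn [-0.13 -0.13 -0.03] rows>= 0.0
[1.43219598 1.0482356  1.43092485] [-0.00035135  0.03047338  0.17624586]
```

Call:
step_arm:
  rows:
    - [[0.18,-0.15,-0.1,0.1,0,0,0],[-0.2,0,0,0,0,0,0],[-1,0,0,0,0,0,0],[-1,0,0,0,0,0,0],[-1,0,0,0,0,0,0]]

```text
clock: 4.8
tool_pos: [0.5993, -0.0167, 0.0566]
orientation: [-67.2, -7.5, -42.6]
force: [-1.8, 3.4, 5.7]
opening: 0.0434
```

```bash
python3 - <<'E'
from kin import *
o=cur()[0]; print(o["clock"],o["joint_pos"].round(1),o["opening"],o["force"],o["moment"])
for a in range(-50,11,10): print(a,((tcp(.004,HR(a))-tcp(.004,HR(-50)))*100).round(2))
print((10*N).round(2))
im=ctrl.snapshot("wrist");cv2.imwrite("pics/w5.png",im)
E
```

```text
4.8 [  10.9   15.6  -29.9  -19.9  -23.  -125.2] 0.04336441422978549 [-1.8232945   3.35936807  5.67985269] [0.63279629 0.68791165 0.47364042]
-50 [0. 0. 0.]
-40 [-0.04 -0.05 -0.02]
-30 [-0.06 -0.11 -0.04]
-20 [-0.08 -0.18 -0.06]
-10 [-0.09 -0.25 -0.07]
0 [-0.09 -0.31 -0.07]
10 [-0.07 -0.38 -0.07]
[-4.97 -0.56  8.66]
```

Call:
step_arm:
  rows:
    - [[-1,-0.02,-0.02,-0.01,-2.48,-0.28,4.33],[-1,-0.02,-0.03,-0.01,-2.48,-0.28,4.33],[-1,-0.01,-0.03,-0.01,-2.48,-0.28,4.33],[-1,-0.01,-0.03,-0.01,-2.48,-0.28,4.33],[-1,-0.01,-0.03,-0.01,-2.48,-0.28,4.33],[-1,-0.01,-0.03,-0.01,-2.48,-0.28,4.33],[-1,-0.01,-0.03,-0.01,-2.48,-0.28,4.33],[-1,0,-0.03,0,-2.48,-0.28,4.33],[-1,0,-0.03,0,-2.48,-0.28,4.33],[-1,0,-0.03,0,-2.48,-0.28,4.33],[-1,0,0,0,0,0,0]]

```text
clock: 6.22
tool_pos: [0.5984, -0.0199, 0.0559]
orientation: [-90.0, -17.8, 6.6]
force: [-0.5, 0.8, 5.4]
opening: 0.0432
```

```bash
python3 - <<'E'
from kin import *
o=cur()[0]; print(o["clock"],o["joint_pos"].round(1),o["opening"],o["force"],o["moment"])
go(tcp(.004,HR(0)),HR(0))
a=ctrl.snapshot("wrist");b=ctrl.snapshot("scene")[195:300,220:340]
im=np.vstack([a[:300],cv2.resize(b,(560,490),interpolation=cv2.INTER_CUBIC)[100:400]]); cv2.imwrite("pics/c6.png",im)
E
```

```text
6.225 [  18.7   15.1  -41.8   13.4  -16.1 -114.5] 0.043237364496246336 [-0.49225781  0.82435031  5.43998012] [0.14801478 0.5072653  0.15535054]
shift cm [ 0.08 -0.02 -0.11] turn [ 0.03 -0.2  -0.08] rows>= 0.0
```

View pics/c6.png

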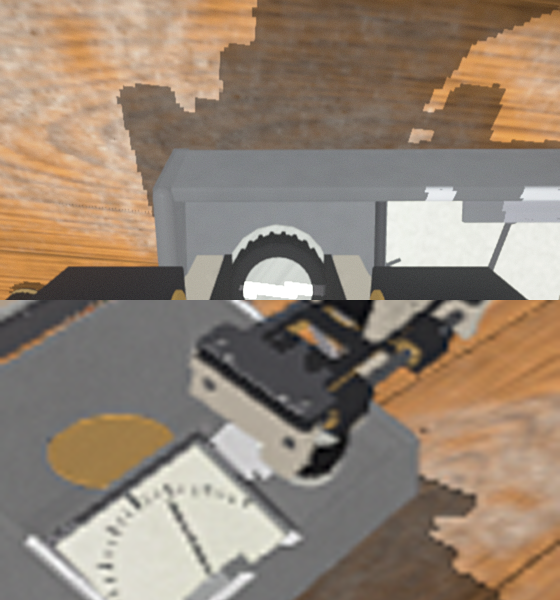

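```bash
cat >> kin.py <<'E'
RCH=R.from_rotvec([1.43219598,1.0482356,1.43092485]); TCH=np.array([-0.00035135,0.03047338,0.17624586])
def wcam(p,Rc):
    d=dict(ctrl.camera_params("wrist")); Rw=RCH*Rc.inv(); d["rvec"]=Rw.as_rotvec(); d["tvec"]=TCH-Rw.apply(p); return d
UP=BAL.apply([.8660254,0,.5]); RT=BAL.apply([0,-1.,0])
def dial(uv,p):
    w=plane(uv,p,GRIP-.022*N,N)-(GRIP-.022*N); return np.array([w@RT,w@UP])*1000
E
python3 - <<'E'
from kin import *
c=wcam(np.array([.5637,-.0216,.1162]),E('xyz',[-67.3,-7.6,-42.6]))
P={k:dial(v,c) for k,v in dict(base=(357,95),tip=(363.5,167),zero_in=(421,144),zero_out=(433,153),L=(325,181),R=(438,45)).items()}
for k,v in P.items(): print(k,v.round(1))
d=P["tip"]-P["base"]; print("ptr angle",np.arctan2(*d))
s=ctrl.camera_params("scene"); S=lambda u,v:((u+.5)/4.6667-.5+220,(v+.5)/4.6667-.5+195)
Q={k:dial(S(*v),s) for k,v in dict(base=(212,375),tip=(168,197),zero=(132,202)).items()}
for k,v in Q.items(): print(k,v.round(1))
d=Q["tip"]-Q["base"]; print("ptr now",np.arctan2(*d))
E
```

```text
base [-113.6  -27. ]
tip [-80.2   8.1]
zero_in [-117.1   27.9]
zero_out [-117.9   38.2]
L [-56.   -5.8]
R [-172.5   -7.1]
ptr angle 0.7601288528001815
base [-113.   -26.3]
tip [-44.3  72.8]
zero [-66.5  82.5]
ptr now 0.6056337758571493
```

Call:
step_arm:
  rows:
    - [[0.08,0,0,0,0,0,0],[0.08,0,0,0,0,0,0],[0.08,-0.5,-0.06,0.87,0,0,0],[0.18,-1.0,-0.11,1.73,0,0,0],[0.18,-0.5,-0.06,0.87,0,0,0],[0.18,0.01,0.06,0.01,4.47,0.51,-7.79],[0.18,0.01,0.06,0.01,4.47,0.51,-7.79],[0.18,0.01,0.06,0.01,4.47,0.51,-7.79],[0.18,0.02,0.06,0.01,4.47,0.51,-7.79],[0.18,0.02,0.05,0.01,4.47,0.51,-7.79],[0.18,0,0,0,0,0,0],[0.18,0,0,0,0,0,0]]

```text
clock: 7.82
tool_pos: [0.579, -0.0194, 0.0908]
orientation: [-69.0, -9.4, -37.8]
force: [0.4, -1.1, -0.2]
opening: 0.0515
```

```bash
python3 - <<'E'
from kin import *
o,p,Rc=cur(); print(o["clock"],o["joint_pos"].round(1),o["opening"],o["force"])
go(tcp(.044,HR(-45)),HR(-45)); go(tcp(.004,HR(-45)),HR(-45))
a=ctrl.snapshot("wrist"); c=ctrl.camera_params("wrist"); cv2.imwrite("pics/w7.png",a)
# rectify dial: 8 px/mm, x -180..-50 (right), y -45..45 (up)
pts=[(-180,45),(-50,45),(-50,-45),(-180,-45)]
src=proj(np.array([GRIP-.022*N+(x*RT+y*UP)/1000 for x,y in pts]),c).astype(np.float32)
H=cv2.getPerspectiveTransform(src,np.float32([[0,0],[780,0],[780,540],[0,540]]))
cv2.imwrite("pics/r7.png",cv2.warpPerspective(a,H,(780,540),flags=cv2.INTER_CUBIC))
E
```

```text
7.825 [  12.4   10.9  -31.9  -14.8  -26.  -126.4] 0.051458502942189274 [ 0.41315872 -1.06994281 -0.2293382 ]
shift cm [ 0.1  -0.   -0.08] turn [-0.07 -0.16 -0.21] rows>= 0.0
shift cm [ 2.08  0.22 -3.54] turn [-0.07 -0.16 -0.21] rows>= 0.7
```

View pics/r7.png

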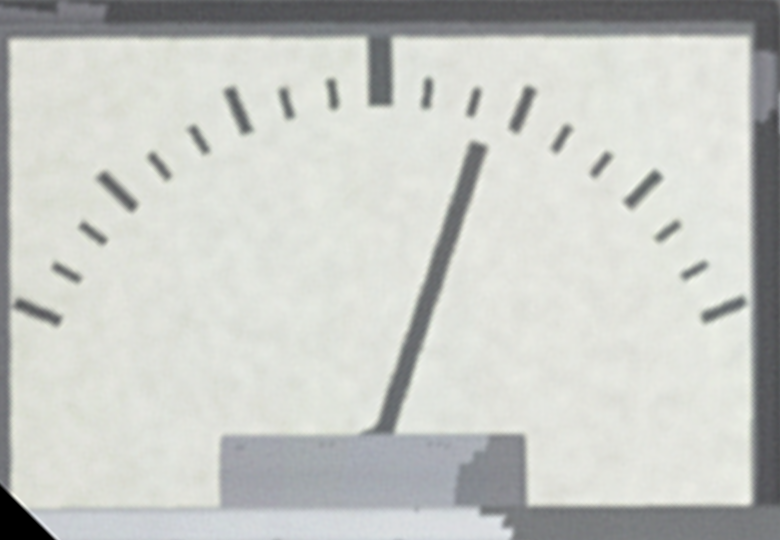

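Call:
step_arm:
  rows:
    - [[0.18,0.8,0.09,-1.4,0,0,0],[0.18,0.8,0.09,-1.4,0,0,0],[0.18,0.38,0.04,-0.64,0,0,0],[0.18,0,0,0,0,0,0],[-0.2,0,0,0,0,0,0],[-1,0,0,0,0,0,0],[-1,0,0,0,0,0,0],[-1,0,0,0,0,0,0]]

```text
clock: 8.88
tool_pos: [0.5988, -0.0167, 0.0564]
orientation: [-68.9, -9.3, -38.0]
force: [2.1, 5.1, -2.5]
opening: 0.0435
```

Call:
step_arm:
  rows:
    - [[-1,-0.01,-0.03,-0.01,-2.24,-0.25,3.9],[-1,-0.01,-0.03,-0.01,-2.24,-0.25,3.9],[-1,-0.01,-0.03,-0.01,-2.24,-0.25,3.9],[-1,-0.01,-0.03,-0.01,-2.24,-0.25,3.9],[-1,-0.01,-0.03,-0.01,-2.24,-0.25,3.9],[-1,-0.01,-0.03,-0.01,-2.24,-0.25,3.9],[-1,-0.01,-0.03,0,-2.24,-0.25,3.9],[-1,0,-0.03,0,-2.24,-0.25,3.9],[-1,0,0,0,0,0,0]]

```text
clock: 10.0
tool_pos: [0.598, -0.0193, 0.0558]
orientation: [-85.3, -17.4, -2.7]
force: [0.5, 2.9, -2.2]
opening: 0.0431
```

```bash
cat >> kin.py <<'E'
def pointer(name):
    a=ctrl.snapshot("wrist"); c=ctrl.camera_params("wrist")
    pts=[(-180,45),(-50,45),(-50,-45),(-180,-45)]
    src=proj(np.array([GRIP-.022*N+(x*RT+y*UP)/1000 for x,y in pts]),c).astype(np.float32)
    H=cv2.getPerspectiveTransform(src,np.float32([[0,0],[780,0],[780,540],[0,540]]))
    w=cv2.warpPerspective(a,H,(780,540),flags=cv2.INTER_CUBIC); cv2.imwrite(f"pics/{name}.png",w)
    g=w.max(2); res={}
    for y0,y1,k in ((55,100,"zero"),(160,425,"ptr")):
        m=(g[y0:y1,250:600]<150).astype(np.uint8); n,l,st,ct=cv2.connectedComponentsWithStats(m)
        for i in range(1,n):
            if st[i,3]>.8*(y1-y0):
                ys,xs=np.nonzero(l==i); f=np.polyfit(ys+y0,xs+250,1); res.setdefault(k,[]).append((round(xs.mean()+250,1),round(-f[0],4),st[i].tolist()))
    return res
E
python3 - <<'E'
from kin import *
o,p,Rc=cur(); print(o["clock"],o["joint_pos"].round(1),o["opening"],o["force"])
go(tcp(.004,HR(-9)),HR(-9)); print(pointer("r8"))
E
```

```text
10.0 [  17.8   15.3  -38.4    5.   -18.5 -114.4] 0.043147892307129725 [ 0.54107886  2.87175796 -2.2066203 ]
shift cm [ 0.11 -0.02 -0.09] turn [-0.   -0.26 -0.05] rows>= 0.0
{'zero': [(np.float64(464.3), np.float64(-0.2923), [63, 0, 287, 45, 12154])], 'ptr': [(np.float64(376.4), np.float64(0.0085), [117, 0, 20, 265, 4661])]}
```

Call:
step_arm:
  rows:
    - [[0.08,0,0,0,0,0,0],[0.08,0,0,0,0,0,0],[0.1,0,0,0,0,0,0],[0.1,-0.5,-0.06,0.87,0,0,0],[0.18,-1.0,-0.11,1.73,0,0,0],[0.18,-1.5,-0.17,2.6,0,0,0],[0.18,-1.5,-0.17,2.6,0,0,0],[0.18,0,0,0,4.47,0.51,-7.79],[0.18,0,0,0,4.47,0.51,-7.79],[0.18,0,0,0,4.47,0.51,-7.79],[0.18,0,0,0,0,0,0]]

```text
clock: 11.42
tool_pos: [0.5531, -0.025, 0.1344]
orientation: [-72.5, -12.2, -29.5]
force: [0.3, -0.5, -0.6]
opening: 0.052
```

```bash
python3 - <<'E'
from kin import *
o,p,Rc=cur(); print(o["clock"],p,o["joint_pos"].round(1),o["opening"],o["force"])
print(pointer("r9"))
E
```

```text
11.425 [ 0.55305931 -0.02497841  0.13441455] [  14.2    4.9  -33.6   -8.7  -31.  -125.2] 0.05198694040125527 [ 0.28631204 -0.53229769 -0.64838429]
{'zero': [(np.float64(380.3), np.float64(0.0022), [119, 0, 24, 45, 994])], 'ptr': [(np.float64(379.7), np.float64(0.0031), [121, 0, 18, 265, 4095])]}
```

View pics/r9.png

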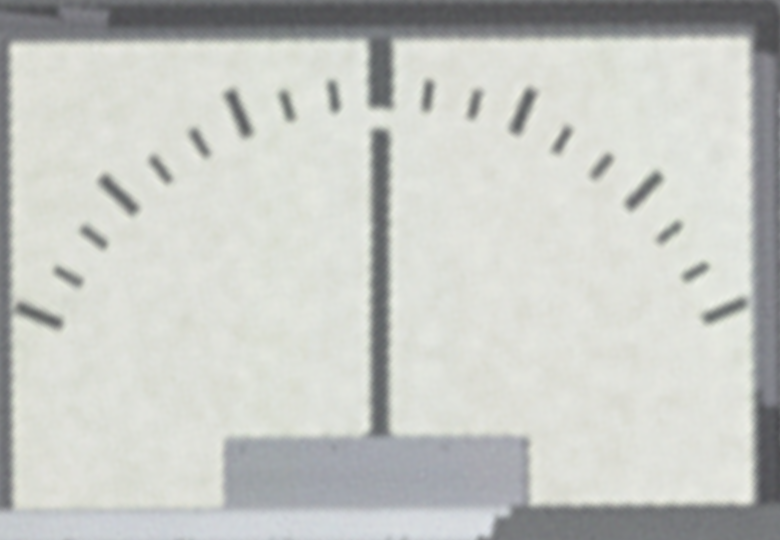

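```bash
cat >> kin.py <<'E'
def Rtool(y,z): # tool y and jaw z directions in balance frame
    y=np.array(y,float);y/=np.linalg.norm(y);z=np.array(z,float);z-=y*(z@y);z/=np.linalg.norm(z)
    return BAL*R.from_matrix(np.array([np.cross(y,z),y,z]).T)
def best(p,Rt,seeds=None):
    q=ctrl.get_obs()["joint_pos"]; S=seeds or [np.array([j1,5,-30,a4,-45,a6]) for j1 in (0,20) for a4 in(-60,0,60) for a6 in (-120,-30,60,140)]
    return min((ik(p,Rt,G,s) for s in S),key=lambda s:s[1]+s[2]+.002*np.abs(s[0]-q).max())
BOSS=np.array([.011,-.144,.134])
def hand(a): # handle point (balance frame) at lid angle a
    e=np.radians(62)-a; return np.array([.09-.235*np.cos(e)+0*a,0,.119+.235*np.sin(e)])
E
python3 - <<'E'
from kin import *
s35,c35=np.sin(np.radians(40)),np.cos(np.radians(40))
print(hand(0),hand(1.467))
for sg in (1,-1):
  for tx in (0,.25):
    Rt=Rtool((tx,s35,-c35),(sg,0,0)); yl=BAL.inv().apply(Rt.apply([0,1,0]))
    for push in (-.03,0,.028):
        P=BOSS+[-.030,-.006,0]+yl*.010+push*np.array([.866,0,-.5]); s=best(W(P),Rt); print("boss",sg,tx,push,s[0].round(0),s[1].round(1),s[2].round(1))
for t in (0,10,20,28):
  for sg in (1,-1):
    y=(np.sin(np.radians(t)),0,-np.cos(np.radians(t)))
    Rt=Rtool(y,(sg,0,0))
    for a in (.07,.7,1.467):
        s=best(W(hand(a)+.012*np.array(y)),Rt); print("lid",t,sg,a,s[0].round(0),s[1].round(1),s[2].round(1))
E
```

```text
[-0.02032582  0.          0.32649268] [-0.12780682  0.          0.03076628]
boss 1 0 -0.03 [ -15.   32.    9.  -37.  -86. -149.] 0.0 0.0
boss 1 0 0 [ -15.   34.   12.  -37.  -85. -150.] 0.0 0.0
boss 1 0 0.028 [ -14.   37.   14.  -37.  -85. -150.] 0.0 0.0
boss 1 0.25 -0.03 [ -19.   26.    0.  -44.  -74. -143.] 0.0 0.0
boss 1 0.25 0 [ -18.   29.    3.  -44.  -73. -143.] 0.0 0.0
boss 1 0.25 0.028 [ -17.   31.    5.  -45.  -72. -144.] 0.0 0.0
boss -1 0 -0.03 [-15.  32.   9. -37. -86.  31.] 0.0 0.0
boss -1 0 0 [-15.  34.  12. -37. -85.  30.] 0.0 0.0
boss -1 0 0.028 [-14.  37.  14. -37. -85.  30.] 0.0 0.0
boss -1 0.25 -0.03 [-19.  26.   0. -44. -74.  37.] 0.0 0.0
boss -1 0.25 0 [-18.  29.   3. -44. -73.  37.] 0.0 0.0
boss -1 0.25 0.028 [-17.  31.   5. -45. -72.  36.] 0.0 0.0
lid 0 1 0.07 [ 23.  12.  -1.  -0. -77. 163.] 0.0 0.0
lid 0 1 0.7 [ 27.   7. -22.   0. -61. 160.] 0.0 0.0
lid 0 1 1.467 [ 27.  19. -34.   0. -37. 160.] 0.0 0.0
lid 0 -1 0.07 [ 23.  12.  -1.  -0. -77. -17.] 0.0 0.0
lid 0 -1 0.7 [ 27.   7. -22.   0. -61. -20.] 0.0 0.0
lid 0 -1 1.467 [ 27.  19. -34.   0. -37. -20.] 0.0 0.0
[... 287 characters left out ...]
 [ 29.  15. -47.  12. -19. -33.] 0.0 0.0
lid 20 1 0.07 [ 28.  -0. -21.   9. -51. 154.] 0.0 0.0
lid 20 1 0.7 [ 33.  -5. -44.  15. -35. 143.] 0.0 0.0
lid 20 1 1.467 [ 24.  12. -58.  33.  -4. 130.] 1.1 5.0
lid 20 -1 0.07 [ 28.  -0. -21.   9. -51. -26.] 0.0 0.0
lid 20 -1 0.7 [ 33.  -5. -44.  15. -35. -37.] 0.0 0.0
lid 20 -1 1.467 [ 24.  12. -58.  33.  -4. -50.] 1.1 5.0
lid 28 1 0.07 [ 29.  -5. -31.  17. -39. 146.] 0.0 0.0
lid 28 1 0.7 [ 32.  -9. -55.  33. -21. 126.] 0.0 0.0
lid 28 1 1.467 [  25.   13.  -48.  -22.   -0. -174.] 1.6 8.8
lid 28 -1 0.07 [ 29.  -5. -31.  17. -39. -34.] 0.0 0.0
lid 28 -1 0.7 [ 32.  -9. -55.  33. -21. -54.] 0.0 0.0
lid 28 -1 1.467 [ 25.  13. -48. -22.  -0.   6.] 1.6 8.8
```

```bash
cat >> kin.py <<'E'
A40=np.radians(40)
RB=Rtool((.25,np.sin(A40),-np.cos(A40)),(1,0,0))
def bossP(push): return W(BOSS+[-.030,-.006,0]+BAL.inv().apply(RB.apply([0,1,0]))*.010+push*np.array([.866,0,-.5]))
E
python3 - <<'E'
from kin import *
o,p,Rc=cur(); print(loc(p), bossP(-.035),loc(bossP(-.035)))
go(bossP(-.035),RB); print("push cm/cm",BAL.apply([.866,0,-.5]))
print(RB.as_euler('xyz',degrees=True))
E
```

```text
[-0.09219888 -0.06982789  0.13427589] [ 0.60648924 -0.09331469  0.14406828] [-0.04688464 -0.14376404  0.14406828]
shift cm [ 5.34 -6.84  0.98] turn [ 43.09  32.84 -49.35] rows>= 6.8
push cm/cm [ 0.86047422  0.09767356 -0.5       ]
[-75.96375653  40.         -83.524     ]
```

Call:
step_arm:
  rows:
    - [[-0.5,0,-1.37,0.3,4.79,3.65,-5.48],[-1,0,-1.37,0.3,4.79,3.65,-5.48],[-1,0,-1.37,0.3,4.79,3.65,-5.48],[-1,0,-1.37,0.3,4.79,3.65,-5.48],[-1,0,-1.37,0.3,4.79,3.65,-5.48],[-1,1.0,0,0,4.79,3.65,-5.48],[-1,1.0,0,0,4.79,3.65,-5.48],[-1,1.0,0,0,4.79,3.65,-5.48],[-1,1.0,0,-0.2,4.79,3.65,-5.48],[-1,1.0,0,-0.3,0,0,0],[-1,0,0,0,0,0,0]]

```text
clock: 12.85
tool_pos: [0.6032, -0.0929, 0.1431]
orientation: [-76.0, 40.0, -83.4]
force: [-0.5, 0.4, 0.7]
opening: 0.0007
```

```bash
python3 - <<'E'
from kin import *
o,p,Rc=cur(); print(o["clock"],p,o["joint_pos"].round(1),o["opening"],o["force"])
go(bossP(-.035),RB); go(bossP(-.005),RB)
c=ctrl.camera_params("wrist"); a=ctrl.snapshot("wrist")
print("boss",proj(W(BOSS+[0,.011,0]),c),proj(W(BOSS-[0,.011,0]),c), "tcp",proj(p,c))
s=ctrl.snapshot("scene"); b=cv2.resize(s[130:290,220:340],(420,560),interpolation=cv2.INTER_CUBIC)
cv2.imwrite("pics/c10.png",np.hstack([cv2.resize(a,(380,285)),cv2.resize(b,(214,285))]))
cv2.imwrite("pics/w10.png",a)
print("bossscene",proj(W(BOSS),ctrl.camera_params("scene")))
E
```

```text
12.85 [ 0.60324873 -0.09287537  0.14311523] [-1.940e+01  2.540e+01  1.000e-01 -4.370e+01 -7.450e+01 -1.431e+02] 0.0007188451010013214 [-0.45068057  0.41716712  0.70759863]
shift cm [ 0.32 -0.04  0.1 ] turn [ 0.04 -0.01 -0.12] rows>= 0.1
shift cm [ 2.91  0.25 -1.4 ] turn [ 0.04 -0.01 -0.12] rows>= 0.5
boss [[378.300476   246.65362676]] [[388.80447895 286.10806031]] tcp [[277.42843019 272.91000333]]
bossscene [[284.74223616 206.51065441]]
```

View pics/c10.png

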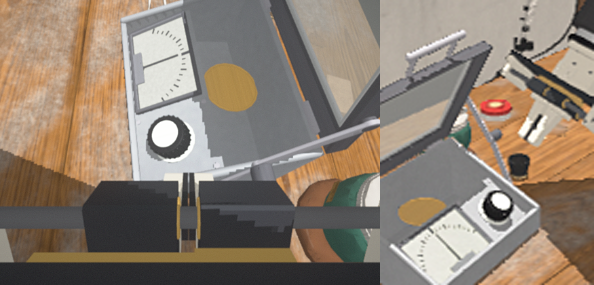

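Call:
step_arm:
  rows:
    - [[-1,0.8,0.05,-0.35,0,0,0],[-1,0.8,0.05,-0.35,0,0,0],[-1,0.8,0.07,-0.4,0,0,0],[-1,0.43,0.05,-0.25,0,0,0],[-1,0.43,0.05,-0.25,0,0,0],[-1,0.43,0.05,-0.25,0,0,0]]

```text
clock: 13.7
tool_pos: [0.6403, -0.0899, 0.1249]
orientation: [-76.0, 40.1, -83.7]
force: [-0.9, 0.4, 0.3]
opening: 0.0005
```

Call:
step_arm:
  rows:
    - [[-1,0.34,0.04,-0.2,0,0,0],[-1,0.34,0.04,-0.2,0,0,0],[-1,0,0,0,0,0,0]]

```text
clock: 14.08
tool_pos: [0.6469, -0.0891, 0.121]
orientation: [-76.0, 40.1, -83.7]
force: [-0.2, 0.3, 0.3]
opening: 0.0002
```

```bash
python3 - <<'E'
from kin import *
o,p,Rc=cur(); print(o["clock"],p,o["force"],loc(p)-loc(bossP(0)))
a=ctrl.snapshot("scene"); cv2.imwrite("pics/s11.png",a)
E
```

```text
14.075 [ 0.6469339  -0.08907247  0.12101702] [-0.2114177   0.27951287  0.334594  ] [ 0.01035507 -0.00034648 -0.00555126]
```

Call:
step_arm:
  rows:
    - [[-1,0.34,0.04,-0.2,0,0,0],[-1,0.34,0.04,-0.2,0,0,0]]

```text
clock: 14.38
tool_pos: [0.6539, -0.0883, 0.1173]
orientation: [-76.0, 40.1, -83.6]
force: [-1.8, -0.5, 1.0]
opening: 0.0008
```

Call:
step_arm:
  rows:
    - [[-1,0.34,0.04,-0.2,0,0,0],[-1,0.34,0.04,-0.2,0,0,0]]

```text
clock: 14.62
tool_pos: [0.6606, -0.0874, 0.113]
orientation: [-76.0, 40.1, -83.6]
force: [-2.1, -1.1, 0.6]
opening: 0.0003
```

```bash
python3 - <<'E'
from kin import *
o,p,Rc=cur(); print(o["clock"],p,o["force"],loc(p)-loc(bossP(0)))
a=ctrl.snapshot("scene"); cv2.imwrite("pics/s12.png",a)
# handle tracking: bright bar region in scene before/after
s0=cv2.imread("pics/scene0.png").astype(int); d=np.abs(a.astype(int)-s0).max(2)[140:240,190:300]
print("handle pred", proj(W([0,.054,.335]),ctrl.camera_params("scene")), "lid diff px",(d[:40]>40).sum())
E
```

```text
14.625 [ 0.66059212 -0.08742484  0.1130288 ] [-2.09812515 -1.07634968  0.598796  ] [ 0.02411196 -0.00024983 -0.01353947]
handle pred [[236.16789259 162.30147632]] lid diff px 637
```

Call:
step_arm:
  rows:
    - [[-1,0.34,0.04,-0.2,0,0,0],[-1,0.34,0.04,-0.2,0,0,0]]

```text
clock: 14.92
tool_pos: [0.6665, -0.0866, 0.1085]
orientation: [-76.2, 40.1, -83.7]
force: [-5.4, -0.9, -2.0]
opening: -0.0
```

Call:
step_arm:
  rows:
    - [[-1,0.34,0.04,-0.2,0,0,0],[-1,0.34,0.04,-0.2,0,0,0],[-1,0,0,0,0,0,0]]

```text
clock: 15.3
tool_pos: [0.6722, -0.0858, 0.1031]
orientation: [-76.4, 40.1, -83.8]
force: [-6.1, -0.2, -4.4]
opening: 0.0
```

```bash
python3 - <<'E'
from kin import *
o,p,Rc=cur(); print(o["clock"],p,o["force"],loc(p)-loc(bossP(0)))
a=ctrl.snapshot("scene"); cv2.imwrite("pics/s13.png",a)
I=[cv2.imread(f"pics/{n}.png")[140:200,220:290] for n in ("scene0","s11","s12","s13")]
for im in I:
    m=(im.min(2)>165).astype(np.uint8); n,l,st,ct=cv2.connectedComponentsWithStats(m)
    print([(st[i,:5].tolist(),ct[i].round(1).tolist()) for i in range(1,n) if st[i,4]>25])
w=ctrl.snapshot("wrist"); cv2.imwrite("pics/w13.png",w)
E
```

```text
15.3 [ 0.67224583 -0.08583191  0.10310798] [-6.13217668 -0.20409315 -4.35706929] [ 3.58709757e-02  1.85473008e-05 -2.34602981e-02]
[([15, 7, 33, 15, 85], [31.2, 14.1]), ([42, 54, 7, 6, 28], [45.1, 56.4])]
[([14, 0, 56, 26, 430], [47.1, 9.9]), ([0, 6, 16, 33, 258], [5.7, 22.4]), ([27, 15, 12, 10, 44], [32.9, 19.8]), ([55, 26, 15, 18, 106], [62.5, 33.3]), ([42, 53, 7, 7, 31], [45.2, 56.4]), ([56, 54, 14, 4, 26], [63.4, 55.9])]
[([0, 0, 70, 42, 1024], [32.2, 14.7]), ([21, 18, 19, 14, 62], [31.0, 23.4]), ([56, 29, 14, 10, 50], [62.4, 33.5]), ([55, 36, 11, 10, 32], [60.1, 40.1]), ([42, 53, 7, 7, 29], [45.4, 56.4]), ([57, 54, 13, 6, 31], [64.1, 56.4])]
[([0, 0, 27, 52, 805], [9.6, 27.4]), ([26, 0, 44, 36, 1050], [46.7, 14.0]), ([31, 31, 17, 11, 29], [39.1, 36.1]), ([57, 43, 13, 17, 68], [64.5, 53.6])]
```

```bash
cat >> kin.py <<'E'
def hand(a,y=0):
    e=np.radians(67.3)-a; return np.array([.09-.235*np.cos(e),y,.119+.235*np.sin(e)])
E
python3 - <<'E'
from kin import *
t=ctrl.snapshot("top"); cv2.imwrite("pics/t13.png",t)
for a in np.arange(0,.41,.05):
    print(a.round(2),*[proj(W(hand(a)),ctrl.camera_params(c))[0].round(1) for c in ("scene","top")])
for n in ("top0","t13"):
    im=cv2.imread(f"pics/{n}.png")[150:210,235:330]; m=((im.min(2)>150)).astype(np.uint8)
    k,l,st,ct=cv2.connectedComponentsWithStats(m)
    print(n,[(st[i].tolist(),(ct[i]+[235,150]).round(1).tolist()) for i in range(1,k) if st[i,4]>60])
a=cv2.imread("pics/s13.png")[140:210,225:320]; b=t[150:240,225:345]; c=cv2.imread("pics/w13.png")
cv2.imwrite("pics/c13.png",np.vstack([np.hstack([cv2.resize(a,(388,286),interpolation=2),cv2.resize(b,(400,286),interpolation=2)]),np.hstack([cv2.resize(c,(400,300)),np.zeros((300,388,3),np.uint8)])]))
E
```

```text
0.0 [251.7 155.2] [284.4 174.6]
0.05 [255.3 158. ] [285.  179.4]
0.1 [258.8 161. ] [285.5 184.1]
0.15 [262.3 164.2] [286.1 188.8]
0.2 [265.7 167.6] [286.6 193.3]
0.25 [269.  171.2] [287.1 197.7]
0.3 [272.2 175. ] [287.6 201.9]
0.35 [275.3 178.9] [288.1 206. ]
0.4 [278.2 183. ] [288.5 209.9]
top0 [([9, 5, 79, 19, 650], [281.8, 164.3]), ([26, 21, 48, 9, 160], [284.6, 174.9]), ([59, 31, 32, 29, 317], [309.9, 199.3]), ([14, 48, 43, 12, 325], [271.9, 204.8])]
t13 [([9, 4, 81, 35, 2006], [282.3, 171.0]), ([28, 39, 48, 10, 198], [285.9, 194.0]), ([85, 40, 6, 20, 67], [323.2, 201.6]), ([14, 48, 43, 12, 389], [271.9, 204.5])]
```

Call:
step_arm:
  rows:
    - [[-1,-0.86,-0.1,0.5,0,0,0],[-1,-1.72,-0.2,1.0,0,0,0],[-1,-2.0,-1.5,1.0,0,0,0]]

```text
clock: 15.82
tool_pos: [0.6275, -0.1039, 0.1318]
orientation: [-75.9, 40.1, -83.5]
force: [0.8, -1.6, -0.1]
opening: 0.0005
```

```bash
cat >> kin.py <<'E'
def RL(t,sg=-1): return Rtool((np.sin(np.radians(t)),0,-np.cos(np.radians(t))),(sg,0,0))
def lidP(a,t,h=0,d=.012): return W(hand(a)+(d-h)*np.array([np.sin(np.radians(t)),0,-np.cos(np.radians(t))]))
def lidangle(name="t"):
    t=ctrl.snapshot("top"); cv2.imwrite(f"pics/{name}.png",t); c=ctrl.camera_params("top")
    aa=np.arange(-.1,1.5,.005); pr=np.array([proj(W(hand(a)),c)[0] for a in aa])
    im=t[150:260,225:340]; m=(im.min(2)>150).astype(np.uint8); k,l,st,ct=cv2.connectedComponentsWithStats(m); out=[]
    for i in range(1,k):
        if 100<st[i,4]<320 and 40<st[i,2]<60 and st[i,3]<16:
            uv=ct[i]+[225,150]; j=np.argmin(np.linalg.norm(pr-uv,axis=1)); out.append((uv.round(1).tolist(),round(aa[j],3),np.linalg.norm(pr[j]-uv).round(1)))
    return out
E
python3 - <<'E'
from kin import *
o,p,Rc=cur(); print(o["clock"],p,o["force"]); print(lidangle("t14"))
go(lidP(.207,10,.08),RL(10)); 
q=o["joint_pos"]; print(q.round(0)); print(best(lidP(.207,10,.08),RL(10))[0].round(0)); print(lidP(.207,10,.08),lidP(.207,10))
E
```

```text
15.825 [ 0.62748597 -0.10387202  0.13181289] [ 0.82459886 -1.64429556 -0.08872869]
[([286.0, 193.9], np.float64(0.205), np.float64(0.7))]
shift cm [-4.36 15.53 24.63] turn [  27.13   60.98 -158.3 ] rows>= 16.1
[ -20.   28.    3.  -44.  -75. -143.]
[ 26.   2.  -5.   4. -73. -20.]
[0.58209465 0.04860351 0.37949656] [0.59589786 0.05017033 0.30071194]
```

```bash
python3 - <<'E'
from kin import *
Rm=BAL*R.from_euler('xyz',[-90,-10,0],degrees=True)
go([.52,-.14,.38],Rm); v=np.degrees((RL(10)*Rm.inv()).as_rotvec()); print(v)
s=best(np.array([.52,-.14,.38]),Rm); print(s[0].round(0),s[1:])
E
```

```text
shift cm [-10.57  -3.33  24.68] turn [-46.75 -33.52  87.01] rows>= 9.7
[-15.5286145   -1.7626734   88.63269777]
[  6.  -2.  -8.  -0. -74. -89.] (np.float64(5.460932663199047e-06), np.float64(1.3961289596672503e-05))
```

Call:
step_arm:
  rows:
    - [[-1,-2,-0.7,1,-4.25,-3.05,7.91],[-1,-2,-0.7,1,-4.25,-3.05,7.91],[-1,-2,-0.7,1,-4.25,-3.05,7.91],[-0.2,-0.57,-0.15,2.7,-4.25,-3.05,7.91],[-0.2,-0.57,-0.15,2.7,-4.25,-3.05,7.91],[-0.2,-0.57,-0.15,2.7,-4.25,-3.05,7.91],[-0.2,-0.57,-0.15,2.7,-4.25,-3.05,7.91],[-0.2,-0.57,-0.15,2.7,-4.25,-3.05,7.91],[-0.2,-0.57,-0.15,2.7,-4.25,-3.05,7.91],[-0.2,-0.57,-0.15,2.7,-4.25,-3.05,7.91],[-0.2,-0.57,-0.15,2.7,-4.25,-3.05,7.91],[-0.2,0,0,0,0,0,0]]

```text
clock: 17.38
tool_pos: [0.5214, -0.1376, 0.3804]
orientation: [-90.2, -10.3, 6.5]
force: [-0.2, -0.6, 0.7]
opening: 0.0353
```

Call:
step_arm:
  rows:
    - [[-0.2,0.62,1.9,0.2,-1.55,-0.18,8.86],[-0.2,0.62,1.9,0.2,-1.55,-0.18,8.86],[-0.2,0.62,1.9,0.2,-1.55,-0.18,8.86],[-0.2,0.62,1.9,0.2,-1.55,-0.18,8.86],[-0.2,0.62,1.9,0.2,-1.55,-0.18,8.86],[-0.2,0.62,1.9,0,-1.55,-0.18,8.86],[-0.2,0.62,1.9,0,-1.55,-0.18,8.86],[-0.2,0.62,1.9,0,-1.55,-0.18,8.86],[-0.2,0.62,1.9,0,-1.55,-0.18,8.86],[-0.2,0.62,1.9,0,-1.55,-0.18,8.86],[-0.2,0,0,0,0,0,0]]

```text
clock: 18.75
tool_pos: [0.5845, 0.053, 0.3856]
orientation: [-100.0, 0.0, 96.3]
force: [-0.5, 0.3, 0.4]
opening: 0.0347
```

```bash
python3 - <<'E'
from kin import *
o,p,Rc=cur(); print(o["clock"],p,o["joint_pos"].round(0),o["opening"],o["force"])
go(lidP(.205,10,.06),RL(10)); go(lidP(.205,10),RL(10))
c=ctrl.camera_params("wrist"); a=ctrl.snapshot("wrist"); cv2.imwrite("pics/w15.png",a)
print(proj(np.array([W(hand(.205,y)) for y in (-.054,0,.054)]),c), proj(lidP(.205,10),c))
m=(a.min(2)>160).astype(np.uint8); k,l,st,ct=cv2.connectedComponentsWithStats(m)
print([(st[i].tolist(),ct[i].round(0).tolist()) for i in range(1,k) if st[i,4]>400])
E
```

```text
18.75 [0.58445492 0.05298818 0.3855991 ] [ 27.   2.  -5.   4. -74. -21.] 0.03473364632074282 [-0.46132939  0.32291548  0.42054532]
shift cm [ 0.15 -0.39 -2.55] turn [0.03 0.02 0.19] rows>= 0.4
shift cm [ 1.18 -0.28 -8.46] turn [0.03 0.02 0.19] rows>= 1.4
[[282.71358889 133.37101988]
 [282.65562134 214.85731996]
 [282.6048564  286.21874605]] [[282.42248117 209.46844968]]
[([79, 0, 44, 25, 889], [102.0, 11.0]), ([141, 0, 27, 32, 539], [151.0, 12.0]), ([280, 53, 74, 7, 450], [316.0, 56.0]), ([184, 59, 68, 245, 10931], [220.0, 161.0]), ([280, 61, 73, 109, 2502], [331.0, 99.0]), ([310, 88, 23, 26, 470], [321.0, 101.0]), ([253, 125, 39, 68, 1278], [280.0, 157.0]), ([293, 141, 45, 91, 3336], [313.0, 185.0])]
```

```bash
python3 - <<'E'
import cv2
a=cv2.imread("pics/w15.png").max(2)
for r in (150,175,200): print(r,a[r,230:345:3].tolist())
E
```

```text
150 [230, 231, 230, 230, 231, 230, 112, 114, 157, 183, 187, 190, 190, 191, 193, 189, 221, 228, 235, 220, 192, 184, 219, 219, 219, 216, 217, 160, 216, 221, 218, 219, 218, 216, 217, 223, 130, 140, 224]
175 [221, 224, 230, 231, 230, 233, 112, 111, 117, 113, 130, 123, 123, 124, 123, 180, 219, 225, 233, 218, 192, 199, 217, 213, 215, 220, 216, 219, 217, 219, 213, 212, 217, 158, 128, 129, 99, 117, 129]
200 [222, 220, 224, 222, 224, 225, 130, 80, 81, 84, 85, 85, 84, 83, 85, 124, 128, 130, 135, 135, 133, 198, 220, 218, 218, 217, 216, 219, 219, 218, 217, 214, 223, 131, 128, 128, 86, 122, 126]
```

Call:
step_arm:
  rows:
    - [[-0.2,0.3,-0.1,-2,0,0,0.1],[-0.2,0.3,-0.1,-2,0,0,0],[-0.2,0.25,-0.08,-2,0,0,0],[-0.2,0.2,0,-1.5,0,0,0],[-0.2,0.13,0,-0.9,0,0,0],[-0.2,0,0,0,0,0,0],[-0.2,0,0,0,0,0,0]]

```text
clock: 19.68
tool_pos: [0.5968, 0.0504, 0.303]
orientation: [-100.2, 0.0, 96.4]
force: [0.2, -0.0, -0.2]
opening: 0.035
```

```bash
python3 - <<'E'
from kin import *
o,p,Rc=cur(); print(o["clock"],p,o["joint_pos"].round(0),o["opening"],o["force"])
go(lidP(.205,10),RL(10)); print(lidangle("t16"))
E
```

```text
19.675 [0.59676929 0.05038925 0.3029558 ] [ 26.   5. -12.   4. -63. -21.] 0.03496158620667097 [ 0.15560161 -0.01486517 -0.22790945]
shift cm [-0.05 -0.02 -0.2 ] turn [0.02 0.15 0.06] rows>= 0.0
[]
```

Call:
step_arm:
  rows:
    - [[-0.2,-0.05,0,-0.2,0,0,0],[-0.6,0,0,0,0,0,0],[-1,0,0,0,0,0,0],[-1,0,0,0,0,0,0],[-1,0,0,0,0,0,0]]

```text
clock: 20.35
tool_pos: [0.5959, 0.0504, 0.3002]
orientation: [-100.1, 0.0, 96.4]
force: [-1.5, -0.4, 0.4]
opening: 0.0109
```

```bash
python3 - <<'E'
from kin import *
o,p,Rc=cur(); print(o["clock"],p,o["opening"],o["force"],o["moment"])
go(lidP(.205,10),RL(10))
aa=np.append(np.arange(.205,1.467,.1),1.467); P=np.array([lidP(a,10) for a in aa])
q=o["joint_pos"]
for a,d,(j,ep,eo) in zip(aa[1:],np.diff(P,axis=0)*100,path([(x,RL(10)) for x in P[1:]],q)): print(a.round(3),d.round(2),j.round(0),ep.round(1),eo.round(1))
E
```

```text
20.35 [0.59589819 0.05038293 0.300237  ] 0.010877575845182872 [-1.52913305 -0.37419457  0.35871672] [0.07940184 0.95847905 0.07722208]
shift cm [ 0.04 -0.02  0.07] turn [0.04 0.09 0.04] rows>= 0.0
0.305 [-1.86 -0.21 -1.42] [ 26.   3. -16.   4. -61. -21.] 0.0 0.0
0.405 [-1.71 -0.19 -1.6 ] [ 27.   2. -19.   4. -59. -22.] 0.0 0.0
0.505 [-1.54 -0.17 -1.77] [ 28.   1. -23.   4. -57. -23.] 0.0 0.0
0.605 [-1.36 -0.15 -1.91] [ 28.   1. -26.   5. -54. -24.] 0.0 0.0
0.705 [-1.16 -0.13 -2.04] [ 29.   0. -29.   5. -51. -25.] 0.0 0.0
0.805 [-0.95 -0.11 -2.15] [ 30.   0. -32.   5. -48. -26.] 0.0 0.0
0.905 [-0.73 -0.08 -2.23] [ 30.   1. -35.   6. -45. -27.] 0.0 0.0
1.005 [-0.51 -0.06 -2.29] [ 30.   2. -38.   6. -41. -28.] 0.0 0.0
1.105 [-0.28 -0.03 -2.33] [ 30.   3. -40.   7. -37. -29.] 0.0 0.0
1.205 [-0.05 -0.01 -2.35] [ 30.   5. -42.   7. -33. -30.] 0.0 0.0
1.305 [ 0.19  0.02 -2.34] [ 30.   8. -44.   8. -29. -31.] 0.0 0.0
1.405 [ 0.42  0.05 -2.31] [ 30.  10. -46.   9. -25. -31.] 0.0 0.0
1.467 [ 0.37  0.04 -1.41] [ 30.  12. -46.  10. -23. -32.] 0.0 0.0
```

Call:
step_arm:
  rows:
    - [[-1,-0.465,-0.05,-0.355,0,0,0],[-1,-0.465,-0.05,-0.355,0,0,0],[-1,-0.465,-0.05,-0.355,0,0,0],[-1,-0.465,-0.05,-0.355,0,0,0],[-1,-0.43,-0.05,-0.4,0,0,0],[-1,-0.43,-0.05,-0.4,0,0,0],[-1,-0.43,-0.05,-0.4,0,0,0],[-1,-0.43,-0.05,-0.4,0,0,0]]

```text
clock: 21.35
tool_pos: [0.56, 0.0464, 0.2696]
orientation: [-100.1, 0.0, 96.4]
force: [4.1, -2.1, -1.9]
opening: 0.011
```

```bash
python3 - <<'E'
from kin import *
o,p,Rc=cur(); print(o["clock"],p,o["opening"],o["force"],o["moment"])
go(lidP(.405,10),RL(10))
t=ctrl.snapshot("top"); cv2.imwrite("pics/t17.png",t); s=ctrl.snapshot("scene"); cv2.imwrite("pics/s17.png",s)
E
```

```text
21.35 [0.56001341 0.04636352 0.26957701] 0.011027612644081962 [ 4.09545709 -2.12306807 -1.89477105] [-0.54271806 -0.79616225 -0.09665774]
shift cm [ 0.06 -0.02  0.11] turn [0.03 0.11 0.05] rows>= 0.0
```

Call:
step_arm:
  rows:
    - [[-1,-0.38,-0.04,-0.43,0,0,0],[-1,-0.38,-0.04,-0.43,0,0,0],[-1,-0.38,-0.04,-0.43,0,0,0],[-1,-0.38,-0.04,-0.43,0,0,0],[-1,-0.34,-0.04,-0.47,0,0,0],[-1,-0.34,-0.04,-0.47,0,0,0],[-1,-0.34,-0.04,-0.47,0,0,0],[-1,-0.34,-0.04,-0.47,0,0,0],[-1,-0.29,-0.03,-0.5,0,0,0],[-1,-0.29,-0.03,-0.5,0,0,0],[-1,-0.29,-0.03,-0.5,0,0,0],[-1,-0.29,-0.03,-0.5,0,0,0]]

```text
clock: 22.95
tool_pos: [0.52, 0.0417, 0.2138]
orientation: [-100.1, 0.1, 96.4]
force: [8.6, -6.0, -2.7]
opening: 0.0108
```

```bash
python3 - <<'E'
from kin import *
o,p,Rc=cur(); print(o["clock"],p,o["opening"],o["force"],o["moment"])
go(lidP(.705,10),RL(10)); go(lidP(1.005,10),RL(10))
E
```

```text
22.95 [0.51995018 0.0416847  0.21381189] 0.010798521299157163 [ 8.58246066 -6.04514262 -2.743051  ] [-2.1180954  -2.05085617 -0.47082497]
shift cm [ 0.02 -0.01 -0.03] turn [0.06 0.14 0.04] rows>= 0.0
shift cm [-2.17 -0.26 -6.7 ] turn [0.06 0.14 0.04] rows>= 1.1
```

Call:
step_arm:
  rows:
    - [[-1,-0.2,-0.05,-0.53,0,0,0],[-1,-0.2,-0.05,-0.53,0,0,0],[-1,-0.2,-0.05,-0.53,0,0,0],[-1,-0.22,-0.04,-0.53,0,0,0],[-1,-0.18,-0.03,-0.555,0,0,0],[-1,-0.18,-0.03,-0.555,0,0,0],[-1,-0.18,-0.03,-0.555,0,0,0],[-1,-0.18,-0.03,-0.555,0,0,0],[-1,-0.12,-0.02,-0.57,0,0,0],[-1,-0.12,-0.02,-0.57,0,0,0],[-1,-0.12,-0.02,-0.57,0,0,0],[-1,-0.12,-0.02,-0.57,0,0,0]]

```text
clock: 24.45
tool_pos: [0.4994, 0.0391, 0.1473]
orientation: [-100.1, -0.0, 96.4]
force: [-3.3, 5.9, 1.6]
opening: 0.0112
```

```bash
python3 - <<'E'
from kin import *
o,p,Rc=cur(); print(o["clock"],p,o["joint_pos"].round(0),o["opening"],o["force"],o["moment"])
go(lidP(1.005,10),RL(10)); go(lidP(1.305,10),RL(10))
E
```

```text
24.45 [0.49942788 0.0390594  0.14733959] [ 30.   2. -38.   6. -41. -28.] 0.011172269249606097 [-3.34359778  5.94790991  1.60010199] [2.15640084 1.56616245 0.48450733]
shift cm [-0.12  0.   -0.05] turn [-0.05  0.11  0.03] rows>= 0.0
shift cm [-0.26 -0.01 -7.07] turn [-0.05  0.11  0.03] rows>= 1.1
```

Call:
step_arm:
  rows:
    - [[-1,-0.08,0,-0.58,0,0,0],[-1,-0.08,0,-0.58,0,0,0],[-1,-0.08,0,-0.58,0,0,0],[-1,-0.08,0,-0.58,0,0,0],[-1,-0.01,0,-0.585,0,0,0],[-1,-0.01,0,-0.585,0,0,0],[-1,-0.01,0,-0.585,0,0,0],[-1,-0.01,0,-0.585,0,0,0],[-1,0.04,0,-0.585,0,0,0],[-1,0.04,0,-0.585,0,0,0],[-1,0.04,0,-0.585,0,0,0],[-1,0.04,0,-0.585,0,0,0]]

```text
clock: 25.95
tool_pos: [0.4982, 0.0389, 0.0777]
orientation: [-100.2, -0.0, 96.5]
force: [-0.9, 6.1, 0.4]
opening: 0.011
```

```bash
python3 - <<'E'
from kin import *
o,p,Rc=cur(); print(o["clock"],p,o["joint_pos"].round(0),o["opening"],o["force"],o["moment"])
go(lidP(1.305,10),RL(10)); go(lidP(1.467,10),RL(10))
E
```

```text
25.95 [0.49823283 0.03891556 0.07769435] [ 30.   8. -44.   8. -29. -31.] 0.011049428413823505 [-0.87189971  6.06432689  0.38698515] [2.27039496 0.78687304 0.37861195]
shift cm [-0.14  0.   -0.11] turn [-0.03  0.18  0.01] rows>= 0.0
shift cm [ 0.65  0.09 -3.82] turn [-0.03  0.18  0.01] rows>= 0.6
```

Call:
step_arm:
  rows:
    - [[-1,0.06,0.01,-0.45,0,0,0],[-1,0.06,0.01,-0.45,0,0,0],[-1,0.07,0.01,-0.45,0,0,0],[-1,0.08,0.01,-0.45,0,0,0],[-1,0.08,0.01,-0.4,0,0,0],[-1,0.08,0.01,-0.4,0,0,0],[-1,0.08,0.01,-0.4,0,0,0],[-1,0.08,0.01,-0.35,0,0,0]]

```text
clock: 26.95
tool_pos: [0.5047, 0.0397, 0.0445]
orientation: [-100.2, 0.0, 96.5]
force: [0.5, 5.4, 1.2]
opening: 0.0109
```

Call:
step_arm:
  rows:
    - [[-1,0.04,0,-0.2,0,0,0],[-1,0.04,0,-0.2,0,0,0],[-1,0,0,0,0,0,0]]

```text
clock: 27.32
tool_pos: [0.5057, 0.0398, 0.0406]
orientation: [-100.2, -0.0, 96.5]
force: [2.3, 5.2, -1.4]
opening: 0.0113
```

```bash
python3 - <<'E'
from kin import *
o,p,Rc=cur(); print(o["clock"],p,o["opening"],o["force"],o["moment"])
go(lidP(1.467,10),RL(10))
E
```

```text
27.325 [0.50573437 0.03983683 0.0406422 ] 0.011283001344187825 [ 2.34083304  5.18067553 -1.41572032] [ 1.72695592 -0.49548612  0.31793386]
shift cm [-0.1  -0.   -0.12] turn [-0.03  0.24 -0.02] rows>= 0.0
```

Call:
step_arm:
  rows:
    - [[-1,0,0,-0.1,0,0,0],[-1,0,0,-0.1,0,0,0],[-1,0,0,0,0,0,0]]

```text
clock: 27.7
tool_pos: [0.5062, 0.0399, 0.039]
orientation: [-100.3, -0.0, 96.5]
force: [4.5, 4.2, -0.8]
opening: 0.0112
```

Call:
step_arm:
  rows:
    - [[-1,0,0,-0.1,0,0,0],[-1,0,0,-0.1,0,0,0],[-1,0,0,0,0,0,0]]

```text
clock: 28.08
tool_pos: [0.5067, 0.04, 0.0373]
orientation: [-100.3, -0.0, 96.5]
force: [6.5, 2.0, 0.9]
opening: 0.0112
```

Call:
step_arm:
  rows:
    - [[-1,0.05,0,-0.1,0,0,0],[-1,0.05,0,-0.1,0,0,0],[-1,0,0,0,0,0,0]]

```text
clock: 28.45
tool_pos: [0.5071, 0.04, 0.0362]
orientation: [-100.3, -0.0, 96.5]
force: [-6.6, 5.7, 22.0]
opening: 0.0111
```

Call:
step_arm:
  rows:
    - [[-1,0.03,0,-0.1,0,0,0],[-1,0.03,0,-0.1,0,0,0],[-1,0,0,0,0,0,0]]

```text
clock: 28.82
tool_pos: [0.5074, 0.0397, 0.0353]
orientation: [-100.4, 0.0, 96.5]
force: [-17.1, 6.2, 41.9]
opening: 0.0108
```

```bash
python3 - <<'E'
from kin import *
o,p,Rc=cur(); print(o["clock"],p,o["opening"],o["force"],o["moment"]); go(lidP(1.467,10),RL(10))
s=ctrl.snapshot("scene"); t=ctrl.snapshot("top"); cv2.imwrite("pics/s18.png",s); cv2.imwrite("pics/t18.png",t)
for c in ("scene","top"): print(c, proj(np.array([W(hand(a,y)) for a in (1.40,1.467) for y in (.054,-.054)]),ctrl.camera_params(c)).round(1).tolist())
E
```

```text
28.825 [0.50735034 0.03967649 0.03525388] 0.010809682626440218 [-17.0810037    6.24904556  41.89496686] [2.41416875 4.20209137 0.55406136]
shift cm [-0.26  0.01  0.42] turn [-0.04  0.35 -0.03] rows>= 0.1
scene [[286.8, 278.9], [311.3, 257.9], [285.5, 283.3], [309.8, 262.2]]
top [[272.5, 245.6], [310.3, 240.8], [272.5, 244.7], [309.9, 240.0]]
```

Call:
step_arm:
  rows:
    - [[-1,-0.05,0,0.15,0,0,0],[-1,-0.05,0,0.1,0,0,0],[-0.7,0,0,0,0,0,0],[-0.45,0,0,0,0,0,0],[-0.45,0,0,0,0,0,0]]

```text
clock: 29.55
tool_pos: [0.5035, 0.0378, 0.034]
orientation: [-99.9, 0.1, 96.4]
force: [0.6, -0.4, -0.2]
opening: 0.023
```

Call:
step_arm:
  rows:
    - [[-0.45,-0.09,0,0.5,0,0,0],[-0.45,-0.17,-0.02,1.0,0,0,0],[-0.45,-0.34,-0.04,2.0,0,0,0],[-0.45,-0.5,-0.05,3,0,0,0],[-0.45,-0.5,-0.05,4,0,0,0],[-0.45,-0.5,-0.05,5,0,0,0],[-0.45,0,0,0,0,0,0]]

```text
clock: 30.42
tool_pos: [0.4856, 0.0378, 0.1947]
orientation: [-100.5, -0.1, 96.5]
force: [-0.1, 0.4, -0.4]
opening: 0.0243
```

```bash
python3 - <<'E'
from kin import *
o,p,Rc=cur(); print(o["clock"],p,o["opening"],o["force"],o["joint_pos"].round(0))
s=ctrl.snapshot("scene"); t=ctrl.snapshot("top"); w=ctrl.snapshot("wrist")
for n,i in (("s",s),("t",t),("w",w)): cv2.imwrite(f"pics/{n}19.png",i)
a=cv2.resize(s[190:310,190:330],(467,400),interpolation=2); b=cv2.resize(s[140:300,150:400],(333,213),interpolation=2)
print(lidangle("t20"))
E
```

```text
30.425 [0.48562023 0.0377934  0.19473946] 0.02429774322474395 [-0.06896596  0.3841751  -0.38048614] [ 31.  -3. -35.   6. -48. -28.]
[]
```

Call:
step_arm:
  rows:
    - [[-0.45,-0.5,-2,3,0,0,0],[-0.45,-0.5,-4,3,0,0,0],[-0.45,-0.5,-5,2,0,0,0],[-0.45,0,-5,1,0,0,0],[-0.45,0,-3,0,0,0,0],[-0.45,0,0,0,0,0,0]]

```text
clock: 31.38
tool_pos: [0.4682, -0.155, 0.2783]
orientation: [-99.9, 0.0, 96.2]
force: [0.9, -0.1, 0.1]
opening: 0.0241
```

```bash
python3 - <<'E'
from kin import *
o,p,Rc=cur(); print(o["clock"],p,o["opening"],o["force"])
s=ctrl.snapshot("scene"); t=ctrl.snapshot("top"); c=ctrl.camera_params("top")
print("handle in top", proj(np.array([W(hand(1.467,y)) for y in (.054,-.054)]),c).round(1).tolist())
print(proj(np.array([W([-.13,0,.05])]),ctrl.camera_params("wrist")))
a=cv2.resize(s[185:305,185:325],(466,400),interpolation=2)
b=cv2.resize(t[160:260,225:345],(334,278),interpolation=2); b=np.vstack([b,cv2.resize(s[260:400,150:400],(334,122))])
d=cv2.resize(t[60:340,90:520],(307,200)); e=cv2.resize(s[180:340,180:420],(300,200))
w=cv2.resize(ctrl.snapshot("wrist"),(193,200))
cv2.imwrite("pics/f.png",np.vstack([np.hstack([a,b]),np.hstack([d,e,w])]))
# bystanders unchanged?
for n,i in (("top",t),("scene",s)):
    d=(np.abs(i.astype(int)-cv2.imread(f"pics/{n}0.png").astype(int)).max(2)>50).astype(np.uint8)
    k,l,st,ct=cv2.connectedComponentsWithStats(d); print(n,[st[j].tolist() for j in range(1,k) if st[j,4]>40])
E
```

```text
31.375 [ 0.468196   -0.1550146   0.27825018] 0.024062982493870472 [ 0.93349585 -0.06580658  0.05044894]
handle in top [[272.5, 244.7], [309.9, 240.0]]
[[261.48530698 318.87648131]]
top [[244, 149, 90, 25, 1019], [235, 159, 15, 10, 54], [246, 165, 75, 61, 2164], [233, 185, 7, 23, 101], [249, 186, 83, 46, 236], [302, 200, 19, 20, 177], [243, 203, 5, 29, 48], [327, 207, 104, 117, 2758], [246, 226, 82, 27, 599], [307, 226, 22, 5, 54], [394, 250, 53, 46, 1617], [246, 259, 39, 66, 1105], [415, 275, 89, 48, 2025], [507, 308, 53, 52, 768], [342, 337, 65, 83, 1918], [286, 342, 25, 3, 43], [284, 343, 61, 60, 1392], [277, 370, 5, 21, 90], [251, 373, 25, 47, 868], [457, 397, 32, 21, 185], [442, 399, 14, 21, 56], [292, 408, 53, 12, 436]]
scene [[308, 0, 38, 39, 1145], [347, 0, 109, 37, 2543], [424, 0, 134, 342, 17716], [545, 7, 15, 32, 313], [375, 33, 47, 9, 149], [327, 37, 90, 116, 4032], [524, 46, 36, 76, 1074], [536, 96, 24, 15, 150], [520, 109, 40, 35, 706], [339, 134, 10, 10, 46], [392, 135, 22, 20, 165], [349, 144, 12, 25, 190], [533, 145, 27, 24, 197], [235, 147, 32, 15, 66], [362, 153, 21, 21, 148], [192, 155, 121, 156, 5957], [542, 164, 18, 38, 217], [237, 182, 18, 8, 72], [275, 197, 15, 27, 97], [518, 203, 42, 55, 756], [290, 254, 101, 106, 5051], [516, 256, 44, 45, 225], [200, 286, 25, 16, 107], [523, 302, 12, 26, 167], [430, 313, 56, 59, 1486], [491, 349, 69, 36, 484], [515, 384, 13, 10, 58], [403, 391, 8, 10, 44], [411, 402, 32, 18, 209]]
```

View pics/f.png

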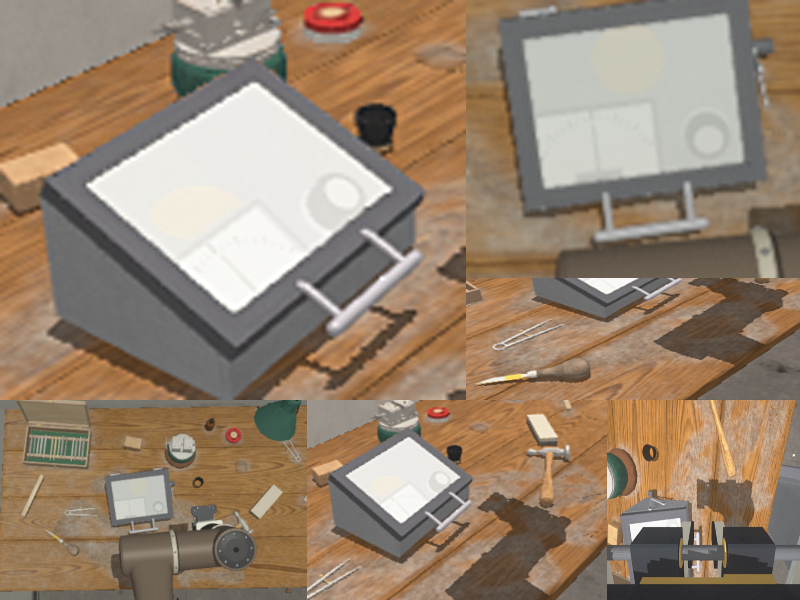

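```bash
python3 - <<'E'
from plant import ctrl
print(ctrl.close_job())
E
```

```text
the job is handed in; nothing more can be done
None
```

The balance is set and the job is handed in, with about 31 s of the 72 s used.

- **Tare knob:** I turned it about 87° anticlockwise in two grips. After I let go, the rectified close-up showed the pointer within about 0.003 rad of the zero mark.
- **Stay:** I pushed in the knuckle boss with shut fingers, at about 7.5 N. The push went further than the 25 mm planned, because contact came before the force showed it. The lid went down to about 0.205 rad instead of 0.07, right at the edge of where the hinge holds it. A repeat picture after I backed off showed the same angle, so it did not drop.
- **Lid:** I held the handle bar and lowered it at about 0.2 to 0.3 rad/s until it met the rim. The wrist force reached about 45 N at contact, and I eased off before opening the fingers and backing away.

**Last checks:**
- The final pictures show the lid flat on the rim, with the stay folded.
- The loupe, dividers and hammer look to be where they started, though I judged this by eye.
- The hand was clear of everything, with a force reading of about 0.9 N.
- After the lid was shut, I could only check the pointer by eye through the faint glass, where it still looks to be on zero.
- My automatic lid-angle reading found nothing once the lid was shut, so "shut" rests on the pictures and the contact force. At contact the hand was about 4 mm lower than I had calculated for the shut lid.

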